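# Load and start the tiered egg steamer

### The arm

A 6-joint arm with a two-finger parallel gripper is mounted at the origin on the work surface. World frame = base frame: x ahead of the robot, y to its left, z up, the work surface at z = 0. Lengths are in m, angles in rad, forces in N, time in s.
With the tool pointing down it reaches from about 0.225 to 0.875 m from the base axis. Payload 3.4 kg.
Tool frame: the origin (TCP) lies midway between the tips of the shut fingers; the grasp point (between the pads) lies 19 mm behind it (manip.grasp_offset is the distance from the TCP to the grasp point, in m); x points along the fingers, y is the direction in which the jaws open and shut, and the axes are right-handed (so a half turn about x gives the same grasp; the last joint's range is limited). The gripper opens to 85 mm and grips with 20 to 120 N. Pads are 22 mm wide; open, the fingers measure 114 mm over their backs; the gripper's body (76 mm by 85 mm) begins 54 mm behind the grasp point. The pads swing forward as they close: fully open they stand 13 mm farther back than shut.
Start: joints at [1.01, 0.276, 1.505, -0, 1.361, -0.121], TCP at [0.245, 0.52, 0.231] pointing down, gripper open.
Joint ranges: [-2.89, 2.89], [-0.75, 2.08], [0.22, 2.7], [-1.18, 4.32], [0.11, 2.71], [-2.7, 2.7]. Speed limits (rad/s): [2.57, 2.57, 3.14, 3.14, 3.14, 3.14].

### API

Orientations are given as a unit quaternion [w, x, y, z].
In Python, from rig import manip gives the robot as it stands.
- The arm moves only by the shell command python3 -m creep 'ROWS' [OPENING] [FORCE]. ROWS is a JSON object of lists of equal length, an entry for each row: "delta_pos": the shift along the tool's x, y, z in cm, a list of three; "dr": the turn, a rotation vector about the tool's x, y, z in rad, a list of three. In form: {"delta_pos": [[dx, dy, dz], ...], "dr": [[rx, ry, rz], ...]}. A call has 1 to 10 rows; each row is the pose to reach, as a shift and turn from the pose commanded when the call began, along the tool's axes at that moment; what a row does not reach only later rows make up. A row lasts 1/10 s, in which the tool goes at most 50 mm and 8.59 degrees, less where a joint would pass 70% of its speed; a pose out of reach is approached as far as the arm can. A call with a gripper value outside its range is refused whole. OPENING is the opening, from -1 (shut) to 1 (fully open), set as the call begins (- or left out, the last holds). The fingers move at their own pace and stop on an object; FORCE is the grip in N (left out, the last holds). Time passes only in rows, so rows that repeat a pose let the fingers close. It gives the time, the measured TCP pose, the force and the opening at its end, in the units of the state.
- manip.get_state(): the state, without advancing time (a new reading comes with each control period).
- manip.get_image(name): name is "side" or "top"; returns a dict with "pixels" (480x640x3 uint8, blue, green, red), "depth" (480x640 float32, m along the optical axis (not along the pixel's ray), 0 where there is no reading), "intrinsics" (3x3 intrinsics, pixels), "rvec" (rotation vector, rad) and "tvec" (3), from world to camera coordinates, as OpenCV has them. Camera axes: x right, y down, z forward; pixel columns grow to the right and rows downward; lengths in m; the calibration is good to about 2 mm. A picture is of the moment at which its call begins.
- manip.sign_off(): hands the job in, once; it reports no verdict.
The state is a dict: "clock": time; "qpos": joint angles; "qd": joint speeds; "effort": joint torques, N m; "position": TCP position; "ee_rot": TCP orientation; "contact_force": force on the tool from outside, world axes, zero at the start; "moment": the same for the moment, N m; "width": finger opening in m.
Only numpy, scipy, OpenCV 4.12 (cv2) and the standard library are available. Lean on these libraries where they do the work, as an engineer would, in place of code of your own. Each camera call takes 0.05 s, during which the arm holds its last target. There are 200 camera calls.

### The job

Load the steamer for breakfast: set the plain tier on the base with every custard pot standing inside it, then the egg tier on top with every egg from the rack standing upright in a ring of its own, then the lid, each part fully home with its notch over the key below, and last of all press the start button. The eggs are raw, so grip and set them down gently, and leave the salt and pepper mills standing where they are.

Things in the scene. Friction and masses are not known exactly. Their poses are not given: they have to be found in the camera images.
- base: base unit of the steamer, fixed: a white water tank 176 mm across, with a steel rim whose top is 62 mm up, and inside it a flat floor 52 mm up, on which the plain tier's foot rests. A control nose, 60 mm wide and 34 mm high, reaches to 202 mm from the centre on the -x side. Origin: centre of the underside; the rim's key is on the +x side.
- base_key (a point): middle of the foot of the base's key, on the rim. All three joints are alike: the upper part's foot, a disc 160 mm across and 10 mm deep, drops inside the 166 mm rim below, and the 33 mm notch in the lower edge of its 176 mm wall goes over the key (26 mm wide, 10 mm tall, 83 to 92 mm from the centre) on the rim below; x axes then point the same way. Turned otherwise it rides up on the key.
- start_top (a point): centre of the top face of the start button, a round steel push button 30 mm across on top of the control nose, 172 mm from the base's centre and about 56 mm above the counter.
- start (a joint): travel of the start button in m: 0 released, 0.006 fully down (about 5 N); it springs back. It counts as pressed beyond 0.004, held for 0.1 s.
- deep: the plain tier: round steel basket, 176 mm across (166 inside), 78 mm tall, 0.35 kg. Flat floor, its top 12 mm above the origin, empty but for a square 18 mm lifting post in the middle, faces along x and y, top 64 mm above the origin. Origin: centre of the underside; notch and key on its +x side. Home, its origin is 52 mm above the base's.
- deep_key (a point): middle of the foot of the key on the plain tier's rim. Ledges on which the next part's foot rests lie 10 mm below the rim: four, 10 mm wide, from 73 mm to the wall, at 22.5, 112.5, 202.5 and 292.5 degrees from +x towards +y (the same in the egg tier).
- eggtier: the egg tier: round steel basket like the plain tier but 84 mm tall, 0.38 kg, with four wire egg rings on its floor; square 18 mm lifting post in the middle, faces along x and y, top 70 mm above the origin. Origin: centre of the underside; notch and key on +x. Home, its origin is 68 mm above the plain tier's.
- cover: the lid: steel edge, low glass dome, 176 mm across, 0.3 kg. A black bar handle, 60 mm long (x), 14 mm thick (y), stands from 46 to 66 mm above the origin on a web 12 mm thick; the dome's top is 34 mm above the origin. Origin: centre of the underside of the foot; notch on +x, on the side of the small vent. Home, its origin is 74 mm above the egg tier's.
- rack: bamboo egg rack, fixed to the counter: a board 165 mm square and 24 mm thick with four 32 mm square holes at 42.5 mm either side of its middle along x and y. Origin: centre of the underside.
- nest1 (a point): where the widest section's centre of an egg is when it stands in egg ring 1 of the egg tier: 50 mm from the tier's centre, 45 degrees from its +x towards +y, 35 mm above its underside (the ring's top is 20 mm above the underside).
- nest2 (a point): where the widest section's centre of an egg is when it stands in egg ring 2 of the egg tier: 50 mm from the tier's centre, 135 degrees from its +x towards +y, 35 mm above its underside (the ring's top is 20 mm above the underside).
- nest3 (a point): where the widest section's centre of an egg is when it stands in egg ring 3 of the egg tier: 50 mm from the tier's centre, 225 degrees from its +x towards +y, 35 mm above its underside (the ring's top is 20 mm above the underside).
- nest4 (a point): where the widest section's centre of an egg is when it stands in egg ring 4 of the egg tier: 50 mm from the tier's centre, 315 degrees from its +x towards +y, 35 mm above its underside (the ring's top is 20 mm above the underside).
- pot1: custard pot: white ramekin with a tight white lid, 56 mm across and 50 mm tall, 0.16 kg, straight sides; there may be one or two pots (an absent one reads None from the start). Origin: centre of the underside.
- pot2: custard pot: white ramekin with a tight white lid, 56 mm across and 50 mm tall, 0.16 kg, straight sides; there may be one or two pots (an absent one reads None from the start). Origin: centre of the underside.
- egg1: raw egg, brown, 44 mm across and 56 mm tall, 60 g, standing blunt end down in the rack; two or three are there (an absent one reads None from the start). Origin: centre of its widest section, 22 mm above the blunt end; z points to the other end. It cracks if the contact forces on it, both finger pads added, exceed 80 N: grip with 25 N a finger or less.
- egg2: raw egg, brown, 44 mm across and 56 mm tall, 60 g, standing blunt end down in the rack; two or three are there (an absent one reads None from the start). Origin: centre of its widest section, 22 mm above the blunt end; z points to the other end. It cracks if the contact forces on it, both finger pads added, exceed 80 N: grip with 25 N a finger or less.
- egg3: raw egg, brown, 44 mm across and 56 mm tall, 60 g, standing blunt end down in the rack; two or three are there (an absent one reads None from the start). Origin: centre of its widest section, 22 mm above the blunt end; z points to the other end. It cracks if the contact forces on it, both finger pads added, exceed 80 N: grip with 25 N a finger or less.
- egg4: raw egg, brown, 44 mm across and 56 mm tall, 60 g, standing blunt end down in the rack; two or three are there (an absent one reads None from the start). Origin: centre of its widest section, 22 mm above the blunt end; z points to the other end. It cracks if the contact forces on it, both finger pads added, exceed 80 N: grip with 25 N a finger or less.
- salt_mill: glass salt mill with a black head, 54 mm across, 152 mm tall; not part of the job. Origin: centre of the underside.
- pepper_mill: glass pepper mill with a black head, 54 mm across, 152 mm tall; not part of the job. Origin: centre of the underside.

How it is judged:
On the way, in this order (a step that is already met when the one before it is completed fails the run):
1. the plain tier is home on the base, notch over key, with every pot standing upright inside it (horizontal distance between deep and base below 0.006 m and z of deep in the frame of base between 0.048 and 0.056 m and angle between the x axis of deep and the x axis of base, either way round below 0.09 rad and angle between deep's own z axis and vertical below 0.05 rad and horizontal distance between each of pot1, pot2 and deep below 0.06 m and z of pot1 in the frame of deep between 0.005 and 0.02 m and angle between each of pot1, pot2's own z axis and vertical below 0.15 rad and z of pot2 in the frame of deep between 0.005 and 0.02 m), for 0.2 s.
2. the egg tier is home on the plain tier, notch over key, with every egg upright in a ring of its own (horizontal distance between deep and base below 0.006 m and z of deep in the frame of base between 0.048 and 0.056 m and angle between the x axis of deep and the x axis of base, either way round below 0.09 rad and angle between each of deep, eggtier's own z axis and vertical below 0.05 rad and horizontal distance between eggtier and deep below 0.006 m and z of eggtier in the frame of deep between 0.064 and 0.072 m and angle between the x axis of eggtier and the x axis of deep, either way round below 0.09 rad and (distance between egg1 and nest1 below 0.008 m or distance between egg1 and nest2 below 0.008 m or distance between egg1 and nest3 below 0.008 m or distance between egg1 and nest4 below 0.008 m) and angle between each of egg1, egg2, egg3, egg4's own z axis and vertical below 0.5 rad and (distance between egg2 and nest1 below 0.008 m or distance between egg2 and nest2 below 0.008 m or distance between egg2 and nest3 below 0.008 m or distance between egg2 and nest4 below 0.008 m) and (distance between egg3 and nest1 below 0.008 m or distance between egg3 and nest2 below 0.008 m or distance between egg3 and nest3 below 0.008 m or distance between egg3 and nest4 below 0.008 m) and (distance between egg4 and nest1 below 0.008 m or distance between egg4 and nest2 below 0.008 m or distance between egg4 and nest3 below 0.008 m or distance between egg4 and nest4 below 0.008 m)), for 0.2 s.
3. the lid is home on the egg tier, notch over key (horizontal distance between deep and base below 0.006 m and z of deep in the frame of base between 0.048 and 0.056 m and angle between the x axis of deep and the x axis of base, either way round below 0.09 rad and angle between each of deep, eggtier, cover's own z axis and vertical below 0.05 rad and horizontal distance between eggtier and deep below 0.006 m and z of eggtier in the frame of deep between 0.064 and 0.072 m and angle between the x axis of eggtier and the x axis of deep, either way round below 0.09 rad and horizontal distance between cover and eggtier below 0.006 m and z of cover in the frame of eggtier between 0.07 and 0.078 m and angle between the x axis of cover and the x axis of eggtier, either way round below 0.09 rad), for 0.2 s.
4. the start button is pressed with the steamer closed (horizontal distance between cover and eggtier below 0.006 m and z of cover in the frame of eggtier between 0.07 and 0.078 m and angle between the x axis of cover and the x axis of eggtier, either way round below 0.09 rad and angle between cover's own z axis and vertical below 0.05 rad and value of joint start above 0.004 m), for 0.1 s.
At the end, for the whole second after the job is handed in: Plain tier, egg tier, lid stacked on the base, notches over keys: centred within 6 mm, height within 4 mm, turned within 0.09 rad, tilt under 0.05 rad; pots on the plain tier's floor, upright (0.15 rad); eggs within 8 mm of their places in rings, upright (0.5 rad); all at rest (0.02 m/s) (all of step 3 and horizontal distance between each of pot1, pot2 and deep below 0.06 m and z of pot1 in the frame of deep between 0.005 and 0.02 m and angle between each of pot1, pot2's own z axis and vertical below 0.15 rad and z of pot2 in the frame of deep between 0.005 and 0.02 m and (distance between egg1 and nest1 below 0.008 m or distance between egg1 and nest2 below 0.008 m or distance between egg1 and nest3 below 0.008 m or distance between egg1 and nest4 below 0.008 m) and angle between each of egg1, egg2, egg3, egg4's own z axis and vertical below 0.5 rad and (distance between egg2 and nest1 below 0.008 m or distance between egg2 and nest2 below 0.008 m or distance between egg2 and nest3 below 0.008 m or distance between egg2 and nest4 below 0.008 m) and (distance between egg3 and nest1 below 0.008 m or distance between egg3 and nest2 below 0.008 m or distance between egg3 and nest3 below 0.008 m or distance between egg3 and nest4 below 0.008 m) and (distance between egg4 and nest1 below 0.008 m or distance between egg4 and nest2 below 0.008 m or distance between egg4 and nest3 below 0.008 m or distance between egg4 and nest4 below 0.008 m) and linear speed of each of deep, eggtier, cover, pot1, pot2, egg1, egg2, egg3, egg4 below 0.02 m/s); the robot touches nothing.
It fails at once if an egg is squeezed or struck with more than 80 N (contact force between any of egg1, egg2, egg3, egg4 and anything else above 80 N).
It fails at once if the salt or pepper mill is shifted by more than 40 mm or knocked over (distance of any of salt_mill, pepper_mill from where it was at the start of the episode above 0.04 m or angle between any of salt_mill, pepper_mill's own z axis and vertical above 0.5 rad).
Of pot1, pot2 only 1 to 2 are there at a start; the rules pass over those that are not, and their reading is None.
Of egg1, egg2, egg3, egg4 only 2 to 3 are there at a start; the rules pass over those that are not, and their reading is None.
At some moment in a run one of cover, pot1, pot2 may be knocked a few centimetres aside while the robot is not near it.
It also fails if it takes over 210 s, if anything falls off the work surface, if the arm or the gripper's body presses on something with over 40 N, if the wrist force passes 120 N, or if a joint passes its speed limit or range.

## Working session

There is one attempt and no reset: what is moved stays moved. The work goes in short steps, Python scripts to look and compute and a shell command to move; the robot and the scene stay as the last step left them, time stands still between calls to the robot, and variables do not carry over. Pictures are saved under pics/ and viewed, about 12 in all and at most 16, crops included, and the job is handed in when it is done.

```bash
ls; mkdir -p pics; cat > h.py <<'E'
import numpy as np,cv2
from rig import manip
from scipy.spatial.transform import Rotation as R
def grab(n):
    d=manip.get_image(n); d['R']=cv2.Rodrigues(np.array(d['rvec'],float))[0]; d['t']=np.array(d['tvec'],float).ravel(); d['K']=np.array(d['intrinsics']); return d
def cloud(d):
    v,u=np.mgrid[:480,:640]; K=d['K']; z=d['depth']
    p=np.stack([(u-K[0,2])/K[0,0]*z,(v-K[1,2])/K[1,1]*z,z],-1)
    P=(p-d['t'])@d['R']; P[z==0]=np.nan; return P
def ray(d,u,v,h):
    c=-d['R'].T@d['t']; r=d['R'].T@np.linalg.inv(d['K'])@[u,v,1]
    return c+r*(h-c[2])/r[2]
def proj(d,P):
    p=d['K']@(d['R']@np.array(P,float)+d['t']); return p[:2]/p[2]
def st():
    s=manip.get_state(); M=R.from_quat(np.roll(s['ee_rot'],-1)).as_matrix()
    return s,M
E
python3 - <<'E'
from h import *
for n in('top','side'):
    d=grab(n); cv2.imwrite(f'pics/a_{n}.png',d['pixels']); print(n,-d['R'].T@d['t'],d['R'].tolist(),d['K'].tolist())
    np.savez(f'a_{n}.npz',**{k:np.array(v) for k,v in d.items()})
s,M=st();print(s,M)
E
```

```text
pics
top [0.32586232 0.03181243 1.32942278] [[0.017246251022382086, -0.9997762435318097, 0.012248660951179005], [-0.9815324448673824, -0.01926327167061015, -0.190323372283079], [0.19051673548098658, -0.008740093475942165, -0.981645039852848]] [[516.8424651326607, 0.0, 313.63353224717576], [0.0, 516.8424651326607, 240.1152643806947], [0.0, 0.0, 1.0]]
side [ 0.0103243  -1.00837606  0.74869033] [[0.8679687333171646, -0.49636189697827743, -0.015973265537257808], [-0.257816591115093, -0.42287726186931973, -0.8687378354484742], [0.4244536291865, 0.7581554514886991, -0.49501457357170453]] [[435.4281617495025, 0.0, 326.37530574535566], [0.0, 435.4281617495025, 237.70451237134392], [0.0, 0.0, 1.0]]
{'clock': 0.1, 'qpos': array([ 1.00999628e+00,  2.76514739e-01,  1.50598745e+00,  1.80562117e-05,
        1.36074560e+00, -1.20977388e-01]), 'qd': array([-0.00047754, -0.0014701 , -0.00545976,  0.00175571, -0.00015396,
       -0.00290593]), 'effort': array([ 2.26830343e-03, -4.17699909e+01, -2.46406657e+01, -3.45603166e-04,
        5.78403400e-03, -1.58661112e-05]), 'position': array([0.24455416, 0.519874  , 0.23054355]), 'ee_rot': array([ 0.68987533,  0.15370229,  0.69027838, -0.15480113]), 'contact_force': array([-0.32411877,  0.73818634, -0.39906113]), 'moment': array([0.02256777, 0.01884135, 0.04454859]), 'width': 0.08557844702721436} [[-8.95256898e-04  4.25781695e-01  9.04825479e-01]
 [-1.39221890e-03  9.04824434e-01 -4.25782581e-01]
 [-9.99998630e-01 -1.64089992e-03 -2.17268993e-04]]
```

View pics/a_top.png

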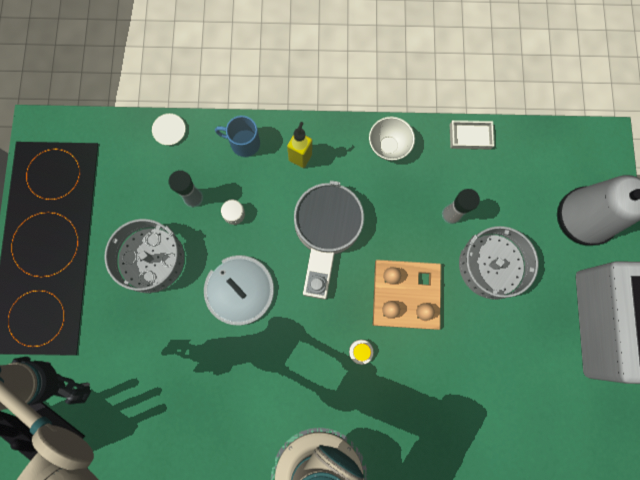

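View pics/a_side.png

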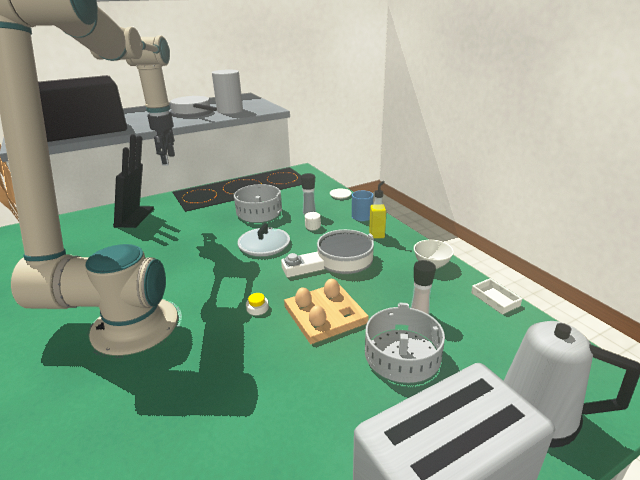

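The top view shows the egg tier at (145,256), the lid at (238,290), a pot at (232,210), the base at (330,218) with its nose at (318,275), three eggs in the rack at about (408,295), and the plain tier at (500,262). The mills are at (183,187) and (462,203). The yellow-topped cup at (361,352) and the saucer at (168,128) are not part of the job. The side view agrees.

```bash
cat >> h.py <<'E'
def circ(xy,it=6):
    for _ in range(it):
        A=np.c_[2*xy,np.ones(len(xy))]; s=np.linalg.lstsq(A,(xy**2).sum(1),rcond=None)[0]
        c=s[:2]; r=np.sqrt(s[2]+c@c); e=np.abs(np.hypot(*(xy-c).T)-r); k=e<max(2*np.median(e),.0015)
        xy=xy[k]
    return c,r,len(xy)
def tier(P,c0,z,rad=.105,tol=.004):
    """fit rim ring at height z near c0, key as points above"""
    q=P.reshape(-1,3); q=q[np.isfinite(q[:,0])]; q=q[np.hypot(*(q[:,:2]-c0).T)<rad]
    a=q[abs(q[:,2]-z)<tol]; d=np.hypot(*(a[:,:2]-c0).T); a=a[d>.06]
    c,r,n=circ(a[:,:2]); 
    dd=np.hypot(*(q[:,:2]-c).T); k=q[(q[:,2]>z+.0055)&(q[:,2]<z+.016)&(dd>.075)&(dd<.1)]
    km=np.median(k[:,:2],0)-c if len(k) else np.zeros(2)
    return c,r,n,np.degrees(np.arctan2(km[1],km[0])),np.hypot(*km),len(k),np.median(a[:,2])
E
python3 - <<'E'
from h import *
for n in('top','side'):
    d=dict(np.load(f'a_{n}.npz')); P=cloud(d)
    top=dict(np.load('a_top.npz'))
    print(n)
    for nm,(u,v),z in [('base',(330,218),.062),('deep',(500,262),.078),('egg',(145,256),.084)]:
        c0=ray(top,u,v,z)[:2]
        for _ in range(2):
            r=tier(P,c0,z); c0=r[0]
        print(nm,r)
    for nm,(u,v),z in [('lid',(238,290),.05),('pot',(232,210),.05),('cup',(361,352),.05),('e1',(392,275),.06),('e2',(391,309),.06),('e3',(426,311),.06),('btn',(318,284),.056),('mill1',(183,187),.15),('mill2',(462,203),.15),('saucer',(168,128),.02)]:
        c0=ray(top,u,v,z)[:2]; q=P.reshape(-1,3); q=q[np.isfinite(q[:,0])]; q=q[np.hypot(*(q[:,:2]-c0).T)<.04]
        m=np.nanpercentile(q[:,2],99); t=q[q[:,2]>m-.008]; print(nm,c0,'top',m,t.mean(0),len(t))
d=dict(np.load('a_top.npz'));im=d['pixels']
cr=[(70,200),(190,190),(285,170),(365,230),(445,200)]
o=[cv2.resize(im[v-0:v+120,u:u+130 if 0 else u+120],None,fx=2.2,fy=2.2,interpolation=cv2.INTER_CUBIC) for u,v in [(85,196),(178,220),(270,170),(348,235),(440,202)]]
o.append(np.zeros_like(o[0]))
cv2.imwrite('pics/crops.png',np.vstack([np.hstack(o[:3]),np.hstack(o[3:])]))
E
```

```text
top
base (array([ 0.63216354, -0.0150272 ]), np.float64(0.08511612935088313), 361, np.float64(-9.825538681905014), np.float64(0.08638088523419805), 40, np.float64(0.061797115265188884))
deep (array([ 0.5246661 , -0.44173382]), np.float64(0.08542413490877211), 333, np.float64(55.49142841654947), np.float64(0.08408888058597859), 42, np.float64(0.07792909354940164))
egg (array([0.52431446, 0.44131804]), np.float64(0.08518586814091018), 305, np.float64(-48.746480541591026), np.float64(0.08745746887905977), 36, np.float64(0.08314033619607653))
lid [0.44496242 0.20512406] top 0.06941919901845671 [0.44802306 0.20846802 0.06549803] 128
pot [0.64816766 0.22954106] top 0.05474608457124474 [0.64700765 0.23085919 0.05036479] 297
cup [ 0.30033912 -0.09908907] top 0.04222779925853421 [ 0.3001238  -0.10140697  0.03801334] 236
e1 [ 0.48812487 -0.17488925] top 0.07434827300416463 [ 0.48853136 -0.17641129  0.07027441] 79
e2 [ 0.4045144  -0.17146718] top 0.07367600579513729 [ 0.40396183 -0.17268294  0.06984178] 93
e3 [ 0.40119962 -0.25709   ] top 0.07339782708141136 [ 0.39967649 -0.25781079  0.06982432
[... 1156 characters left out ...]
3392 [ 0.29872495 -0.10366816  0.03763973] 153
e1 [ 0.48812487 -0.17488925] top 0.07232227090276652 [ 0.48602103 -0.18000114  0.06859295] 55
e2 [ 0.4045144  -0.17146718] top 0.0720973182437521 [ 0.40219612 -0.17647923  0.06896546] 60
e3 [ 0.40119962 -0.25709   ] top 0.07216210145572007 [ 0.39831658 -0.26150673  0.06851717] 73
btn [0.46284239 0.00778862] top 0.058665948726623 [0.46254745 0.01021544 0.05579275] 53
mill1 [0.67660256 0.33233893] top 0.15482310144293743 [0.68826925 0.33753321 0.15207763] 70
mill2 [ 0.65109136 -0.32814999] top 0.15447640325412498 [ 0.65720903 -0.34314423  0.15173221] 232
saucer [0.87883613 0.41632575] top 0.017345749270504137 [0.87793504 0.41519134 0.01294716] 119
```

View pics/crops.png

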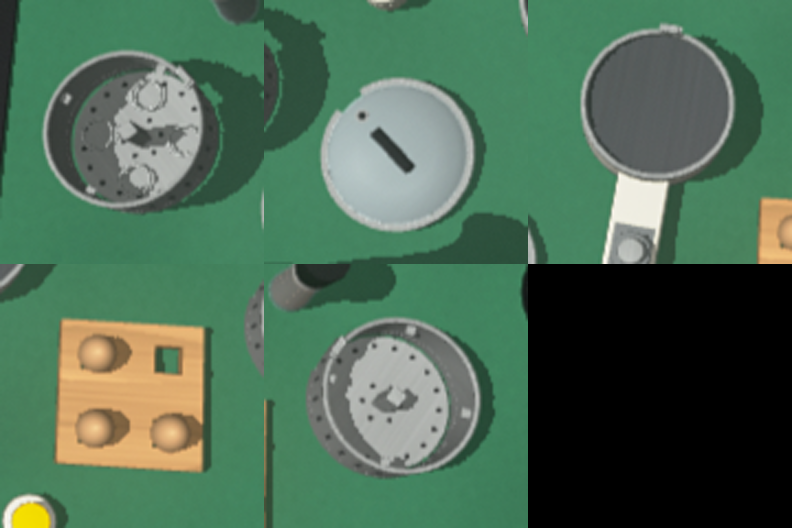

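The crops show the base key pointing up the picture (about -10°), the plain tier's key at about 55°, the egg tier's at about -49°, and the lid's notch and vent to the upper left (about +45°). Pot and eggs are clear, and there is only one pot.

```bash
cat > plan.py <<'E'
import sys; from h import *
# usage: plan.py x y z phi [x y z phi ...]; each printed relative to the present / previous target
s,M=st(); p=np.array(s['position']); print('now',s['clock'],p.round(4),'phi',np.degrees(np.arctan2(M[1,1],M[0,1])).round(2),'w',round(s['width'],4),'F',np.round(s['contact_force'],1))
a=list(map(float,sys.argv[1:]))
for i in range(0,len(a),4):
    f=np.radians(a[i+3]); T=np.array([[0,np.cos(f),np.sin(f)],[0,np.sin(f),-np.cos(f)],[-1,0,0]])
    t=np.array(a[i:i+3]); d=M.T@(t-p)*100; r=R.from_matrix(M.T@T).as_rotvec()
    print('d',d.round(2),'dr',r.round(3),'rows',round(max(np.linalg.norm(d)/5,np.linalg.norm(r)/.15),1)); p,M=t,T
E
python3 plan.py .5242 -.4422 .2 54.8 .5242 -.4422 .034 54.8
```

```text
now 0.1 [0.2446 0.5199 0.2305] phi 64.8 w 0.0856 F [-0.3  0.7 -0.4]
d [  3.16 -75.14  66.27] dr [ 0.175 -0.     0.002] rows 20.0
d [16.6  0.   0. ] dr [0. 0. 0.] rows 3.3
```

```bash
python3 -m creep '{"delta_pos":[[0,-4,3.5],[0,-8,7],[0,-12,10.5],[0,-16,14],[0,-20,17.6],[0,-24,21.1],[0,-28,24.7],[0,-32,28.2],[0,-36,31.7],[0,-38,33.5]],"dr":[[0,0,0],[0.02,0,0],[0.04,0,0],[0.06,0,0],[0.08,0,0],[0.1,0,0],[0.12,0,0],[0.14,0,0],[0.16,0,0],[0.175,0,0]]}' 0.2 60
python3 plan.py .5242 -.4422 .2 54.8
```

```text
clock: 1.1
position: [0.3841, 0.0383, 0.2313]
ee_rot: [0.674, 0.214, 0.674, -0.214]
contact_force: [1.1, 0.9, 0.6]
width: 0.0512
now 1.1 [0.3841 0.0383 0.2313] phi 54.73 w 0.0512 F [1.1 0.9 0.6]
d [  3.12 -31.14  39.18] dr [-0.001  0.    -0.001] rows 10.0
```

```bash
python3 -m creep '{"delta_pos":[[0,-3,3.8],[0,-6,7.6],[0.5,-9.5,12],[1,-13,16.3],[1.5,-16.5,20.7],[2,-20,25],[2.5,-23.5,29.5],[3.1,-27,34],[3.1,-29.5,37.2],[3.1,-31.1,39.2]],"dr":[[0,0,0],[0,0,0],[0,0,0],[0,0,0],[0,0,0],[0,0,0],[0,0,0],[0,0,0],[0,0,0],[0,0,0]]}'
python3 - <<'E'
from h import *
d=grab('top'); cv2.imwrite('pics/b.png',d['pixels']); P=cloud(d)
print(tier(P,np.array([.5242,-.4422]),.078))
# white pots scan
print('pot z', np.nanmedian(P[210,232]))
cv2.imwrite('pics/b.png',d['pixels'][:, :330])
E
python3 plan.py .5242 -.4422 .2 54.8 .5242 -.4422 .034 54.8
```

```text
clock: 2.1
position: [0.5237, -0.437, 0.1993]
ee_rot: [0.673, 0.214, 0.674, -0.214]
contact_force: [1.0, 0.2, 0.7]
width: 0.0514
(array([ 0.52452673, -0.44174621]), np.float64(0.08535715797174162), 196, np.float64(54.52724357687388), np.float64(0.08682484188465142), 37, np.float64(0.07797726431775251))
pot z 0.22976924154653006
now 2.15 [ 0.5259 -0.4465  0.1977] phi 54.57 w 0.0514 F [ 5.8 -8.2  0.3]
d [-0.24  0.26 -0.39] dr [-0.004  0.006  0.005] rows 0.1
d [16.6  0.   0. ] dr [0. 0. 0.] rows 3.3
```

View pics/b.png

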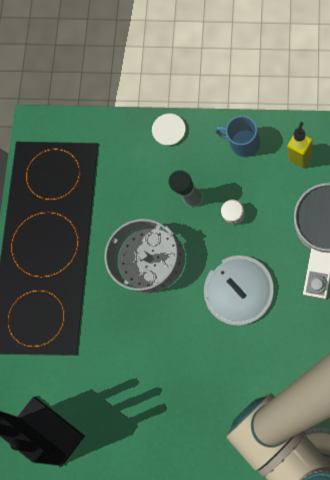

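With the arm out of the way, the left half shows nothing new: one pot at (232,211), the lid, the egg tier and a knife block. Now I'll descend on the plain tier's post and close.

```bash
python3 -m creep '{"delta_pos":[[2.5,0,0],[5,0,0],[7.5,0,0],[10,0,0],[12,0,0],[14,0,0],[15.5,0,0],[16.5,0,0],[16.5,0,0],[16.5,0,0]],"dr":[[0,0,0],[0,0,0],[0,0,0],[0,0,0],[0,0,0],[0,0,0],[0,0,0],[0,0,0],[0,0,0],[0,0,0]]}'
python3 plan.py .5242 -.4422 .034 54.8
python3 -m creep '{"delta_pos":[[0,0,0],[0,0,0],[0,0,0],[0,0,0],[0,0,0],[0,0,0],[0,0,0],[0,0,0]],"dr":[[0,0,0],[0,0,0],[0,0,0],[0,0,0],[0,0,0],[0,0,0],[0,0,0],[0,0,0]]}' -1 80
python3 plan.py .5242 -.4422 .16 54.8
```

```text
clock: 3.15
position: [0.5241, -0.4356, 0.0358]
ee_rot: [0.674, 0.214, 0.674, -0.214]
contact_force: [-0.1, 0.1, -0.5]
width: 0.0513
now 3.15 [ 0.5241 -0.4356  0.0358] phi 54.77 w 0.0513 F [-0.1  0.1 -0.5]
d [ 0.18 -0.53  0.39] dr [-0.     0.001  0.   ] rows 0.1
clock: 3.95
position: [0.5242, -0.4363, 0.037]
ee_rot: [0.675, 0.213, 0.673, -0.215]
contact_force: [-1.4, -1.1, 4.9]
width: 0.0168
now 3.95 [ 0.5242 -0.4363  0.037 ] phi 54.78 w 0.0168 F [-1.4 -1.1  4.9]
d [-12.3   -0.49   0.37] dr [-0.     0.003  0.001] rows 2.5
```

```bash
python3 -m creep '{"delta_pos":[[-1,0,0],[-2.5,0,0],[-4.5,0,0],[-6.5,0,0],[-8.5,0,0],[-10.5,0,0],[-12,0,0],[-13.5,0,0],[-14,0,0],[-14,0,0]],"dr":[[0,0,0],[0,0,0],[0,0,0],[0,0,0],[0,0,0],[0,0,0],[0,0,0],[0,0,0],[0,0,0],[0,0,0]]}'
python3 plan.py .495 -.25 .178 20 .632 -.015 .178 -9.8
```

```text
clock: 4.95
position: [0.5241, -0.4354, 0.1765]
ee_rot: [0.675, 0.214, 0.673, -0.214]
contact_force: [0.9, 0.5, -3.8]
width: 0.0165
now 4.95 [ 0.5241 -0.4354  0.1765] phi 54.78 w 0.0165 F [ 0.9  0.5 -3.8]
d [ -0.17  13.47 -13.07] dr [ 0.607  0.002 -0.001] rows 4.0
d [  0.    20.91 -17.4 ] dr [0.52 0.   0.  ] rows 5.4
```

```bash
python3 -m creep '{"delta_pos":[[0,1,-1],[0,2.5,-2.5],[0,4,-4],[0,6,-6],[0,8,-8],[0,10,-9.8],[0,11.5,-11.2],[0,12.7,-12.4],[0,13.5,-13.1],[0,13.5,-13.1]],"dr":[[0.03,0,0],[0.08,0,0],[0.15,0,0],[0.23,0,0],[0.32,0,0],[0.41,0,0],[0.49,0,0],[0.56,0,0],[0.6,0,0],[0.607,0,0]]}'
python3 plan.py .632 -.015 .178 -9.8
```

```text
clock: 5.95
position: [0.4936, -0.2474, 0.1746]
ee_rot: [0.578, 0.405, 0.581, -0.405]
contact_force: [-0.2, -0.1, -4.2]
width: 0.0164
now 5.95 [ 0.4936 -0.2474  0.1746] phi 20.07 w 0.0164 F [-0.2 -0.1 -4.2]
d [ -0.32  20.97 -17.08] dr [ 0.521 -0.002  0.002] rows 5.4
```

```bash
python3 -m creep '{"delta_pos":[[0,1.5,-1.2],[0,4,-3.3],[0,6.5,-5.3],[0,9.5,-7.7],[0,12.5,-10.2],[0,15.5,-12.6],[0,18,-14.7],[0,20,-16.3],[0,21,-17.1],[0,21,-17.1]],"dr":[[0.03,0,0],[0.07,0,0],[0.13,0,0],[0.2,0,0],[0.27,0,0],[0.34,0,0],[0.41,0,0],[0.47,0,0],[0.51,0,0],[0.52,0,0]]}'
python3 -m creep '{"delta_pos":[[0,0,0],[0,0,0]],"dr":[[0,0,0],[0,0,0]]}'
cat > meas.py <<'E'
import sys; from h import *
# meas.py cam rimz : rim centre/key of tier held, relative to TCP
s,M=st(); p=np.array(s['position']); z=float(sys.argv[1])
print('tcp',p.round(4),'phi',np.degrees(np.arctan2(M[1,1],M[0,1])).round(2))
for n in('top','side'):
    P=cloud(grab(n)); c=p[:2]
    for _ in range(2): r=tier(P,c,p[2]+z); c=r[0]
    e=np.r_[r[0]-p[:2],0]
    print(n,'c',r[0].round(4),'r',r[1].round(4),r[2],'key',round(r[3],1),r[4].round(3),r[5],'z',r[6].round(4),'tool off mm',(M.T@e*1e3).round(1),'world',(e*1e3).round(1))
E
python3 meas.py 0.042
python3 plan.py .632 -.015 .178 -9.8
```

```text
clock: 6.95
position: [0.6345, -0.0158, 0.1744]
ee_rot: [0.456, 0.54, 0.456, -0.54]
contact_force: [-0.4, -0.5, -3.7]
width: 0.0165
clock: 7.15
position: [0.6329, -0.0182, 0.175]
ee_rot: [-0.455, -0.54, -0.456, 0.541]
contact_force: [-0.1, 0.8, -3.8]
width: 0.0168
tcp [ 0.6329 -0.0182  0.175 ] phi -9.81
top c [ 0.6319 -0.0231] r 0.0861 52 key 0.0 0.0 0 z 0.2158 tool off mm [ 0.  -0.2  5. ] world [-1.  -4.9  0. ]
side c [ 0.6304 -0.0238] r 0.0847 106 key -10.2 0.088 14 z 0.216 tool off mm [ 0.  -1.5  6. ] world [-2.5 -5.7  0. ]
now 7.25 [ 0.633  -0.0181  0.1754] phi -9.85 w 0.0162 F [ 0.2  0.2 -2.5]
d [-0.26 -0.15 -0.29] dr [-0.001  0.     0.   ] rows 0.1
```

```bash
python3 -m creep '{"delta_pos":[[0,-0.1,-0.4],[0.5,-0.1,-0.8],[1.5,-0.1,-0.8],[3,-0.1,-0.8],[4.5,-0.1,-0.8],[5.5,-0.1,-0.8],[6.2,-0.1,-0.8],[6.6,-0.1,-0.8],[6.6,-0.1,-0.8],[6.6,-0.1,-0.8]],"dr":[[0,0,0],[0,0,0],[0,0,0],[0,0,0],[0,0,0],[0,0,0],[0,0,0],[0,0,0],[0,0,0],[0,0,0]]}'
python3 meas.py 0.0405
```

```text
clock: 8.25
position: [0.6343, -0.009, 0.1099]
ee_rot: [0.456, 0.541, 0.455, -0.541]
contact_force: [0.1, 0.3, -2.9]
width: 0.0169
tcp [ 0.6343 -0.009   0.1099] phi -9.8
top c [ 0.6334 -0.0138] r 0.0867 39 key -84.0 0.084 1 z 0.1504 tool off mm [-0.  -0.1  4.9] world [-0.9 -4.8  0. ]
side c [ 0.6326 -0.0149] r 0.0854 124 key -11.1 0.087 16 z 0.1503 tool off mm [-0.  -0.6  6.1] world [-1.6 -5.9  0. ]
```

```bash
python3 -m creep '{"delta_pos":[[0.2,-0.1,0.1],[0.4,-0.1,0.1],[0.7,-0.1,0.1],[1,-0.1,0.1],[1.3,-0.1,0.1],[1.5,-0.1,0.1],[1.7,-0.1,0.1],[1.9,-0.1,0.1],[2,-0.1,0.1],[2.1,-0.1,0.1]],"dr":[[0,0,0],[0,0,0],[0,0,0],[0,0,0],[0,0,0],[0,0,0],[0,0,0],[0,0,0],[0,0,0],[0,0,0]]}'
python3 meas.py 0.0405;python3 plan.py .632 -.015 .178 -9.8
```

```text
clock: 9.35
position: [0.6327, -0.0097, 0.0889]
ee_rot: [0.455, 0.541, 0.455, -0.541]
contact_force: [-2.3, 1.0, 5.3]
width: 0.0166
tcp [ 0.6327 -0.0097  0.0889] phi -9.8
top c [ 0.6321 -0.0143] r 0.0863 33 key -100.7 0.087 1 z 0.1297 tool off mm [-0.   0.2  4.6] world [-0.6 -4.6  0. ]
side c [ 0.6302 -0.0155] r 0.0852 141 key -11.5 0.088 14 z 0.1294 tool off mm [-0.  -1.5  6.1] world [-2.5 -5.8  0. ]
now 9.45 [ 0.6327 -0.0097  0.0889] phi -9.8 w 0.0165 F [-1.1  1.  -0.1]
d [-8.91  0.02  0.54] dr [ 0. -0. -0.] rows 1.8
```

```bash
python3 -m creep '{"delta_pos":[[0,0,0],[0,0,0],[0,0,0],[0,0,0],[-3,0,0],[-6,0,0],[-10,0,0],[-14,0,0],[-16,0,0],[-16,0,0]],"dr":[[0,0,0],[0,0,0],[0,0,0],[0,0,0],[0,0,0],[0,0,0],[0,0,0],[0,0,0],[0,0,0],[0,0,0]]}' 0.2
python3 -m creep '{"delta_pos":[[0,-5,-5],[0,-10,-10],[0,-11,-13],[0,-11,-13]],"dr":[[0,0,0],[0,0,0],[0,0,0],[0,0,0]]}' 1
cat > look.py <<'E'
from h import *
def white(d,c0,h,rad=.04,zlo=.044,zhi=.058):
    P=cloud(d); q=P.reshape(-1,3); m=(np.hypot(*(q[:,:2]-c0).T)<rad)&(q[:,2]>zlo)&(q[:,2]<zhi)
    vu=np.argwhere(m.reshape(480,640)); pts=np.array([ray(d,u,v,h)[:2] for v,u in vu],np.float32)
    return cv2.minEnclosingCircle(pts) if len(pts) else None
E
python3 - <<'E'
from look import *
t=grab('top');s=grab('side')
for n,d in (('top',t),('side',s)):
    print(n,'deep',tier(cloud(d),np.array([.632,-.015]),.130)); print('pot',white(d,np.array([.646,.229]),.05))
E
python3 plan.py
```

```text
clock: 10.45
position: [0.6348, -0.01, 0.2527]
ee_rot: [0.458, 0.543, 0.453, -0.539]
contact_force: [0.1, -0.2, 0.1]
width: 0.0514
clock: 10.85
position: [0.5432, 0.1402, 0.247]
ee_rot: [-0.455, -0.54, -0.457, 0.541]
contact_force: [0.7, 0.4, -0.4]
width: 0.0849
top deep (array([ 0.63068197, -0.01455747]), np.float64(0.0852492932912592), 357, np.float64(-8.426662761964444), np.float64(0.08746779560423865), 39, np.float64(0.12955519314829136))
pot ((0.6282482147216797, 0.24508734047412872), 0.013010644353926182)
side deep (array([ 0.63066155, -0.0141792 ]), np.float64(0.08513386895660546), 150, np.float64(-11.71461501081589), np.float64(0.08605472344376246), 12, np.float64(0.12946644725150888))
pot ((0.6448553204536438, 0.22795051336288452), 0.03067757934331894)
now 10.95 [0.544  0.1397 0.2472] phi -9.57 w 0.0853 F [ 0.4 -0.8  0.2]
```

```bash
python3 plan.py .646 .2285 .12 57.7 .646 .2285 .017 57.7
```

```text
now 10.95 [0.544  0.1397 0.2472] phi -9.57 w 0.0853 F [ 0.4 -0.8  0.2]
d [ 12.7    8.62 -10.45] dr [-1.174 -0.002  0.002] rows 7.8
d [10.3  0.   0. ] dr [0. 0. 0.] rows 2.1
```

```bash
python3 -m creep '{"delta_pos":[[0,1.5,-1.8],[1,3,-3.7],[3,4.5,-5.5],[5,6,-7.3],[7,7.5,-9],[9,8.6,-10.4],[11,8.6,-10.4],[12.7,8.6,-10.4],[12.7,8.6,-10.4],[12.7,8.6,-10.4]],"dr":[[-0.14,0,0],[-0.28,0,0],[-0.42,0,0],[-0.56,0,0],[-0.7,0,0],[-0.84,0,0],[-0.98,0,0],[-1.1,0,0],[-1.174,0,0],[-1.174,0,0]]}'
python3 - <<'E'
from look import *
for n in('top','side'):
    print('pot',n,white(grab(n),np.array([.646,.229]),.05))
E
python3 plan.py .646 .2285 .017 57.7
```

```text
clock: 11.95
position: [0.6486, 0.2235, 0.119]
ee_rot: [0.678, 0.198, 0.68, -0.199]
contact_force: [-0.1, -0.2, 0.3]
width: 0.0852
pot top ((0.6469417214393616, 0.2423001080751419), 0.019884001463651657)
pot side ((0.6438928842544556, 0.22836214303970337), 0.031279318034648895)
now 12.05 [0.6493 0.224  0.1207] phi 57.33 w 0.0853 F [-0.4 -0.7  0.2]
d [10.37  0.21 -0.51] dr [-0.006 -0.     0.001] rows 2.1
```

```bash
python3 -m creep '{"delta_pos":[[0,0.2,-0.5],[2,0.2,-0.5],[4,0.2,-0.5],[6,0.2,-0.5],[8,0.2,-0.5],[9.5,0.2,-0.5],[10.3,0.2,-0.5],[10.3,0.2,-0.5]],"dr":[[0,0,0],[0,0,0],[0,0,0],[0,0,0],[0,0,0],[0,0,0],[0,0,0],[0,0,0]]}'
python3 -m creep '{"delta_pos":[[0,0,0],[0,0,0],[0,0,0],[0,0,0],[0,0,0],[0,0,0]],"dr":[[0,0,0],[0,0,0],[0,0,0],[0,0,0],[0,0,0],[0,0,0]]}' -1 40
python3 plan.py .646 .2285 .167 57.7 .5935 .0091 .167 57.7
```

```text
clock: 12.85
position: [0.6451, 0.2292, 0.0175]
ee_rot: [0.678, 0.198, 0.679, -0.198]
contact_force: [0.5, 0.2, -0.1]
width: 0.0853
clock: 13.45
position: [0.647, 0.2297, 0.0202]
ee_rot: [0.68, 0.199, 0.678, -0.197]
contact_force: [0.2, 0.0, 5.9]
width: 0.0549
now 13.45 [0.647  0.2297 0.0202] phi 57.46 w 0.0549 F [0.2 0.  5.9]
d [-1.468e+01 -1.200e-01  1.000e-02] dr [-0.004  0.002 -0.003] rows 2.9
d [  0.   -21.35   7.29] dr [0. 0. 0.] rows 4.5
```

```bash
python3 -m creep '{"delta_pos":[[-1,0,0],[-2.5,0,0],[-5,0,0],[-8,0,0],[-11,0,0],[-13.5,0,0],[-15,0,0],[-15,0,0]],"dr":[[0,0,0],[0,0,0],[0,0,0],[0,0,0],[0,0,0],[0,0,0],[0,0,0],[0,0,0]]}'
python3 -m creep '{"delta_pos":[[0,-1.5,0.5],[0,-4,1.4],[0,-7.5,2.6],[0,-11,3.8],[0,-14.5,5],[0,-17.5,6],[0,-20,6.8],[0,-21.3,7.3],[0,-21.3,7.3],[0,-21.3,7.3]],"dr":[[0,0,0],[0,0,0],[0,0,0],[0,0,0],[0,0,0],[0,0,0],[0,0,0],[0,0,0],[0,0,0],[0,0,0]]}'
python3 - <<'E'
from look import *
s,M=st(); p=s['position']; print(p)
d=grab('side'); print(white(d,p[:2]+[0,0],p[2]+.033,.045,p[2]+.022,p[2]+.045))
d=grab('top'); cv2.imwrite('pics/c.png',cv2.resize(d['pixels'][150:300,230:430],None,fx=3,fy=3)); 
E
python3 plan.py .5935 .0091 .085 57.7
```

```text
clock: 14.25
position: [0.6473, 0.2297, 0.1724]
ee_rot: [0.681, 0.199, 0.677, -0.197]
contact_force: [0.9, 0.4, -0.4]
width: 0.0549
clock: 15.25
position: [0.5925, 0.0108, 0.1679]
ee_rot: [0.678, 0.199, 0.679, -0.198]
contact_force: [0.3, 0.2, -0.7]
width: 0.0547
[0.59249647 0.01082097 0.16792154]
((0.589501142501831, -3.186613321304321e-05), 0.04881427437067032)
now 15.35 [0.5929 0.0116 0.1682] phi 57.52 w 0.055 F [ 0.2  0.4 -1.4]
d [ 8.32 -0.18  0.19] dr [-0.003 -0.001 -0.001] rows 1.7
```

View pics/c.png

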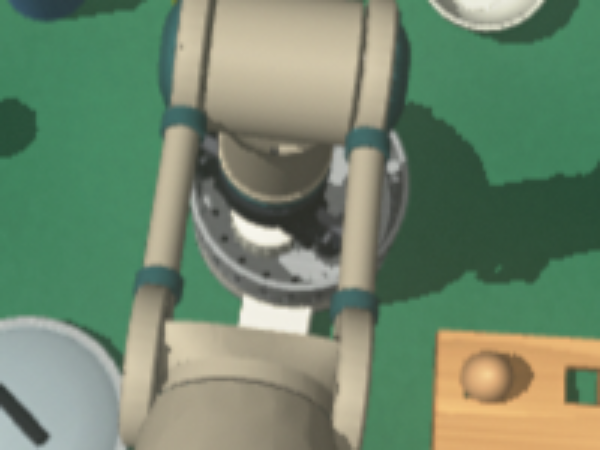

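The picture shows the pot held over the tier's left front quarter. I'll lower it now.

```bash
python3 -m creep '{"delta_pos":[[0.5,-0.2,0.2],[2,-0.2,0.2],[3.5,-0.2,0.2],[5,-0.2,0.2],[6.3,-0.2,0.2],[7.3,-0.2,0.2],[7.9,-0.2,0.2],[8.2,-0.2,0.2],[8.4,-0.2,0.2],[8.4,-0.2,0.2]],"dr":[[0,0,0],[0,0,0],[0,0,0],[0,0,0],[0,0,0],[0,0,0],[0,0,0],[0,0,0],[0,0,0],[0,0,0]]}'
python3 plan.py .5935 .0091 .084 57.7
```

```text
clock: 16.35
position: [0.5936, 0.0077, 0.0846]
ee_rot: [0.679, 0.198, 0.679, -0.198]
contact_force: [0.8, -0.7, -1.0]
width: 0.0552
now 16.35 [0.5936 0.0077 0.0846] phi 57.47 w 0.0552 F [ 0.8 -0.7 -1. ]
d [ 0.06  0.11 -0.08] dr [-0.004  0.    -0.   ] rows 0.0
```

```bash
python3 -m creep '{"delta_pos":[[0.1,0,0],[0.2,0,0],[0.2,0,0]],"dr":[[0,0,0],[0,0,0],[0,0,0]]}'
python3 -m creep '{"delta_pos":[[0,0,0],[0,0,0],[0,0,0],[-1,0,0],[-3,0,0],[-6,0,0],[-10,0,0],[-14,0,0],[-17,0,0],[-17,0,0]],"dr":[[0,0,0],[0,0,0],[0,0,0],[0,0,0],[0,0,0],[0,0,0],[0,0,0],[0,0,0],[0,0,0],[0,0,0]]}' 0.6
python3 plan.py .5 .30 .255 41 .5246 .4414 .22 41
```

```text
clock: 16.65
position: [0.5938, 0.0076, 0.0842]
ee_rot: [0.679, 0.198, 0.678, -0.198]
contact_force: [-2.0, 0.7, 6.1]
width: 0.055
clock: 17.65
position: [0.596, 0.0075, 0.2586]
ee_rot: [0.683, 0.199, 0.675, -0.197]
contact_force: [0.5, -0.6, 0.1]
width: 0.0686
now 17.65 [0.596  0.0075 0.2586] phi 57.47 w 0.0686 F [ 0.5 -0.6  0.1]
d [  0.22  19.5  -23.83] dr [ 0.287  0.009 -0.006] rows 6.2
d [ 3.5  11.13 -9.06] dr [0. 0. 0.] rows 3.0
```

```bash
python3 -m creep '{"delta_pos":[[0,2,-2.5],[0,5,-6.1],[0,8,-9.8],[0,11,-13.5],[0,14,-17.1],[0,17,-20.8],[0,20,-24.4],[0.5,24,-27],[1.5,28,-29],[2.5,30,-31]],"dr":[[0.03,0,0],[0.06,0,0],[0.1,0,0],[0.14,0,0],[0.18,0,0],[0.22,0,0],[0.26,0,0],[0.289,0,0],[0.289,0,0],[0.289,0,0]]}' 0.2
python3 - <<'E'
from look import *
for n in('top','side'):
    d=grab(n);P=cloud(d)
    print(n,'deep',tier(P,np.array([.631,-.0145]),.130)); print('egg',tier(P,np.array([.5245,.4414]),.084)); print('pot',white(d,np.array([.592,.009]),.114,.04,.108,.122))
    cv2.imwrite(f'pics/d_{n}.png',d['pixels'])
E
python3 plan.py .5246 .4414 .2 41

```

```text
clock: 18.65
position: [0.4934, 0.4306, 0.2264]
ee_rot: [0.643, 0.294, 0.643, -0.293]
contact_force: [-0.5, -0.1, -0.0]
width: 0.051
top deep (array([ 0.63096498, -0.01456282]), np.float64(0.0851888927175622), 409, np.float64(-8.529317954700723), np.float64(0.0865344288571917), 39, np.float64(0.1294835905748083))
egg (array([0.52419443, 0.44083458]), np.float64(0.08508872848295913), 226, np.float64(-47.13668552799142), np.float64(0.08819716049424123), 31, np.float64(0.0834180049699919))
pot ((0.5967071056365967, 0.004507044795900583), 0.03400901332497597)
side deep (array([ 0.63031086, -0.01496312]), np.float64(0.08487004140664858), 143, np.float64(-11.295179380202818), np.float64(0.08759962940552998), 14, np.float64(0.1292304034003567))
egg (array([0.52534374, 0.44246369]), np.float64(0.08637227719374374), 79, np.float64(-48.67515316143923), np.float64(0.08785287638401343), 11, np.float64(0.08360401903448035))
pot ((0.5919457077980042, 0.013214568607509136), 0.04262303188443184)
now 18.75 [0.4911 0.4305 0.2245] phi 41.15 w 0.0513 F [-0.4 -0.6 -0.3]
d [2.43 3.26 1.39] dr [ 0.003 -0.002  0.004] rows 0.9
```

View pics/d_top.png

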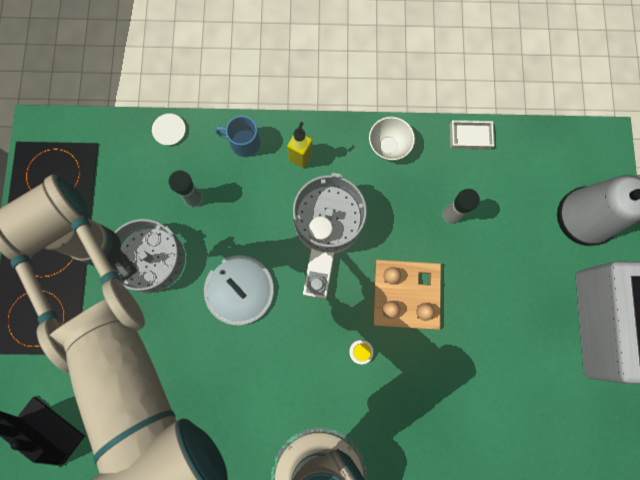

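The top view shows the plain tier seated on the base with the pot standing inside it at (320,228). Next is the egg tier.

```bash
python3 -m creep '{"delta_pos":[[0,1.5,0.7],[1,3.2,1.4],[2.4,3.2,1.4],[2.4,3.2,1.4],[2.4,3.2,1.4]],"dr":[[0,0,0],[0,0,0],[0,0,0],[0,0,0],[0,0,0]]}'
python3 -m creep '{"delta_pos":[[0,0,0],[0,0,0]],"dr":[[0,0,0],[0,0,0]]}'
python3 plan.py .5246 .4414 .038 41
```

```text
clock: 19.25
position: [0.5257, 0.4366, 0.2028]
ee_rot: [0.643, 0.293, 0.644, -0.295]
contact_force: [0.2, 0.1, 0.5]
width: 0.0511
clock: 19.45
position: [0.5265, 0.4376, 0.2045]
ee_rot: [0.643, 0.294, 0.643, -0.293]
contact_force: [-0.3, -0.9, -0.6]
width: 0.0515
now 19.45 [0.5265 0.4376 0.2045] phi 40.91 w 0.0515 F [-0.3 -0.9 -0.6]
d [16.65  0.08 -0.41] dr [-0.002  0.    -0.001] rows 3.3
```

```bash
python3 -m creep '{"delta_pos":[[1,0.1,-0.4],[3,0.1,-0.4],[6,0.1,-0.4],[9,0.1,-0.4],[12,0.1,-0.4],[14.5,0.1,-0.4],[16,0.1,-0.4],[16.5,0.1,-0.4],[16.5,0.1,-0.4],[16.5,0.1,-0.4]],"dr":[[0,0,0],[0,0,0],[0,0,0],[0,0,0],[0,0,0],[0,0,0],[0,0,0],[0,0,0],[0,0,0],[0,0,0]]}'
python3 plan.py .5246 .4414 .038 41
python3 -m creep '{"delta_pos":[[0,0,0],[0,0,0],[0,0,0],[0,0,0],[0,0,0],[0,0,0],[0,0,0],[0,0,0]],"dr":[[0,0,0],[0,0,0],[0,0,0],[0,0,0],[0,0,0],[0,0,0],[0,0,0],[0,0,0]]}' -1 80
python3 -m creep '{"delta_pos":[[-1,0,0],[-3,0,0],[-6,0,0],[-9,0,0],[-12,0,0],[-15,0,0],[-17.5,0,0],[-19,0,0],[-19.5,0,0],[-19.5,0,0]],"dr":[[0,0,0],[0,0,0],[0,0,0],[0,0,0],[0,0,0],[0,0,0],[0,0,0],[0,0,0],[0,0,0],[0,0,0]]}'
python3 meas.py .046
python3 plan.py .55 .2 .235 60 .631 -.012 .235 80.1
```

```text
clock: 20.45
position: [0.5256, 0.4421, 0.0398]
ee_rot: [0.644, 0.295, 0.643, -0.293]
contact_force: [-0.6, -0.0, 0.1]
width: 0.0513
now 20.45 [0.5256 0.4421 0.0398] phi 40.91 w 0.0513 F [-0.6 -0.   0.1]
d [ 0.18 -0.12 -0.02] dr [-0.002  0.    -0.003] rows 0.0
clock: 21.25
position: [0.5258, 0.4421, 0.04]
ee_rot: [0.644, 0.295, 0.643, -0.293]
contact_force: [0.3, 1.6, 6.7]
width: 0.0168
clock: 22.25
position: [0.5245, 0.4412, 0.2333]
ee_rot: [0.643, 0.294, 0.643, -0.294]
contact_force: [0.7, 0.2, -4.1]
width: 0.0169
tcp [0.5245 0.4412 0.2333] phi 40.91
top c [0.5225 0.4392] r 0.0854 246 key -48.4 0.087 33 z 0.2773 tool off mm [ 0.  -2.8  0.2] world [-2. -2.  0.]
side c [0.5223 0.4397] r 0.0863 43 key -45.5 0.088 5 z 0.2768 tool off mm [ 0.  -2.6 -0.4] world [-2.2 -1.4  0. ]
now 22.35 [0.524  0.4408 0.2317] phi 40.91 w 0.017 F [ 0.3 -0.2 -4.9]
d [ -0.29 -13.8   19.9 ] dr [-0.333 -0.001  0.003] rows 4.8
d [  0.   -14.31  17.61] dr [-0.351  0.     0.   ] rows 4.5
```

```bash
python3 -m creep '{"delta_pos":[[0,-1,1.4],[0,-2.5,3.6],[0,-4.5,6.5],[0,-6.5,9.4],[0,-8.5,12.3],[0,-10.5,15.1],[0,-12,17.3],[0,-13.2,19],[0,-13.8,19.9],[0,-13.8,19.9]],"dr":[[-0.02,0,0],[-0.05,0,0],[-0.1,0,0],[-0.15,0,0],[-0.2,0,0],[-0.25,0,0],[-0.3,0,0],[-0.32,0,0],[-0.333,0,0],[-0.333,0,0]]}'
python3 plan.py .631 -.013 .235 80.1
```

```text
clock: 23.35
position: [0.5502, 0.1988, 0.232]
ee_rot: [0.682, 0.183, 0.684, -0.185]
contact_force: [0.5, 0.5, -3.9]
width: 0.0167
now 23.35 [0.5502 0.1988 0.232 ] phi 59.86 w 0.0167 F [ 0.5  0.5 -3.9]
d [ -0.29 -14.26  17.62] dr [-0.353 -0.002  0.002] rows 4.5
```

```bash
python3 -m creep '{"delta_pos":[[0,-1,1.2],[0,-2.5,3.1],[0,-4.5,5.6],[0,-6.5,8],[0,-8.5,10.5],[0,-10.5,13],[0,-12.3,15.2],[0,-13.6,16.8],[0,-14.2,17.6],[0,-14.2,17.6]],"dr":[[-0.02,0,0],[-0.05,0,0],[-0.1,0,0],[-0.15,0,0],[-0.2,0,0],[-0.25,0,0],[-0.3,0,0],[-0.33,0,0],[-0.353,0,0],[-0.353,0,0]]}'
python3 -m creep '{"delta_pos":[[0,0,0],[0,0,0],[0,0,0]],"dr":[[0,0,0],[0,0,0],[0,0,0]]}'
python3 meas.py .046
python3 plan.py .631 -.013 .235 80.1
```

```text
clock: 24.35
position: [0.6325, -0.011, 0.2321]
ee_rot: [0.704, 0.061, 0.705, -0.061]
contact_force: [-0.3, 0.3, -5.6]
width: 0.0168
clock: 24.65
position: [0.6319, -0.0092, 0.2334]
ee_rot: [0.704, 0.06, 0.705, -0.06]
contact_force: [-0.2, -0.7, -3.9]
width: 0.0167
tcp [ 0.6319 -0.0092  0.2334] phi 80.27
top c [ 0.6292 -0.0093] r 0.0849 144 key 0.0 0.0 0 z 0.2774 tool off mm [ 0.  -0.6 -2.6] world [-2.7 -0.1  0. ]
side c [ 0.6291 -0.0108] r 0.0852 132 key -9.6 0.087 9 z 0.2773 tool off mm [-0.  -2.  -2.4] world [-2.7 -1.6  0. ]
now 24.75 [ 0.632  -0.0096  0.2335] phi 80.26 w 0.0166 F [ 0.   0.5 -4.3]
d [-0.15 -0.36 -0.04] dr [ 0.003  0.    -0.   ] rows 0.1
```

```bash
python3 -m creep '{"delta_pos":[[0,-0.2,0.1],[0.5,-0.4,0.2],[1.5,-0.4,0.2],[2.7,-0.4,0.2],[3.8,-0.4,0.2],[4.6,-0.4,0.2],[5.1,-0.4,0.2],[5.2,-0.4,0.2],[5.2,-0.4,0.2],[5.2,-0.4,0.2]],"dr":[[0,0,0],[0,0,0],[0,0,0],[0,0,0],[0,0,0],[0,0,0],[0,0,0],[0,0,0],[0,0,0],[0,0,0]]}'
python3 meas.py .044
```

```text
clock: 25.75
position: [0.6339, -0.0147, 0.182]
ee_rot: [0.705, 0.06, 0.704, -0.06]
contact_force: [0.1, 0.9, -4.6]
width: 0.0167
tcp [ 0.6339 -0.0147  0.182 ] phi 80.21
top c [ 0.6312 -0.015 ] r 0.0849 105 key 0.0 0.0 0 z 0.2257 tool off mm [-0.  -0.8 -2.7] world [-2.8 -0.3  0. ]
side c [ 0.6315 -0.0163] r 0.0856 178 key -10.3 0.087 17 z 0.2254 tool off mm [-0.  -2.  -2.1] world [-2.4 -1.6  0. ]
```

```bash
python3 -m creep '{"delta_pos":[[0.2,0.1,0],[0.5,0.1,0],[0.8,0.1,0],[1.1,0.1,0],[1.4,0.1,0],[1.6,0.1,0],[1.8,0.1,0],[2,0.1,0],[2.15,0.1,0],[2.25,0.1,0]],"dr":[[0,0,0],[0,0,0],[0,0,0],[0,0,0],[0,0,0],[0,0,0],[0,0,0],[0,0,0],[0,0,0],[0,0,0]]}'
python3 meas.py .044
```

```text
clock: 26.85
position: [0.6337, -0.0137, 0.1599]
ee_rot: [0.705, 0.06, 0.704, -0.06]
contact_force: [-3.5, -0.2, 4.6]
width: 0.0164
tcp [ 0.6337 -0.0137  0.1599] phi 80.21
top c [ 0.6317 -0.0146] r 0.0851 80 key -162.6 0.039 2 z 0.2038 tool off mm [-0.  -1.2 -1.8] world [-2.  -0.9  0. ]
side c [ 0.6308 -0.015 ] r 0.0854 125 key -10.7 0.088 13 z 0.2034 tool off mm [-0.  -1.7 -2.6] world [-2.9 -1.3  0. ]
```

```bash
python3 -m creep '{"delta_pos":[[0,0,0],[0,0,0],[0,0,0],[0,0,0],[-2,0,0],[-5,0,0],[-8,0,0],[-10,0,0],[-11,0,0],[-11,0,0]],"dr":[[0,0,0],[0,0,0],[0,0,0],[0,0,0],[0,0,0],[0,0,0],[0,0,0],[0,0,0],[0,0,0],[0,0,0]]}' 0.2
python3 -m creep '{"delta_pos":[[0,3,-2],[0,8,-5],[0,13,-8],[0,17,-11],[0,17,-11],[0,17,-11]],"dr":[[0.1,0,0],[0.2,0,0],[0.3,0,0],[0.4,0,0],[0.4,0,0],[0.4,0,0]]}' 0.45 20
cat > eggs.py <<'E'
from h import *
from scipy.optimize import least_squares
E0=[(.4865,-.176),(.4025,-.173),(.398,-.258)]
d=[grab(n) for n in('top','side')]
Q=[cloud(x).reshape(-1,3) for x in d]; Q=[q[np.isfinite(q[:,0])] for q in Q]
def fit(q,c0,z0):
    for _ in range(3):
        k=q[(np.hypot(*(q[:,:2]-c0).T)<.026)&(q[:,2]>z0+.004)&(q[:,2]<z0+.04)]
        f=lambda x:(np.linalg.norm((k-[x[0],x[1],x[2]])/[.022,.022,.034],axis=1)-1)
        r=least_squares(f,[*c0,z0],loss='soft_l1',f_scale=.05); c0=r.x[:2]
    return r.x.round(4),len(k),np.abs(r.fun).mean().round(3)
if __name__=='__main__':
    for e in E0: print([fit(q,np.array(e),.039) for q in Q])
    for q in Q: print('deep/egg',tier(q,np.array([.6306,-.0146]),.204))
E
python3 eggs.py; python3 plan.py
```

```text
clock: 27.95
position: [0.6344, -0.0137, 0.2703]
ee_rot: [0.706, 0.06, 0.703, -0.06]
contact_force: [-0.5, -1.0, -0.1]
width: 0.0508
clock: 28.55
position: [0.5523, 0.1746, 0.2677]
ee_rot: [0.678, 0.197, 0.68, -0.198]
contact_force: [0.8, 0.3, -0.6]
width: 0.0618
[(array([ 0.4891, -0.1779,  0.0386]), 230, np.float64(0.045)), (array([ 0.4893, -0.1755,  0.0386]), 183, np.float64(0.046))]
[(array([ 0.4042, -0.1739,  0.0385]), 241, np.float64(0.037)), (array([ 0.4043, -0.1717,  0.0384]), 197, np.float64(0.046))]
[(array([ 0.4002, -0.2589,  0.0389]), 246, np.float64(0.04)), (array([ 0.401 , -0.2565,  0.0385]), 219, np.float64(0.043))]
deep/egg (array([ 0.63098191, -0.0149442 ]), np.float64(0.08518124275453018), 385, np.float64(-9.32511720064112), np.float64(0.08794086857346257), 38, np.float64(0.20370154697039472))
deep/egg (array([ 0.63163257, -0.01534007]), np.float64(0.0856327283604011), 148, np.float64(-10.863321239530705), np.float64(0.08664915616041959), 16, np.float64(0.20325266560438593))
now 28.65 [0.5542 0.172  0.268 ] phi 57.36 w 0.0617 F [ 0.   0.6 -0.3]
```

```bash
python3 plan.py .4892 -.1767 .13 35.1
```

```text
now 28.65 [0.5542 0.172  0.268 ] phi 57.36 w 0.0617 F [ 0.   0.6 -0.3]
d [ 13.85 -32.84  13.33] dr [0.389 0.    0.002] rows 7.6
```

```bash
python3 -m creep '{"delta_pos":[[0,-4,1.6],[0,-8,3.2],[0,-12,4.9],[0,-16,6.5],[0,-20,8.1],[0,-24.5,10],[2,-29,11.8],[6,-32,13],[10,-32.8,13.3],[13.8,-32.8,13.3]],"dr":[[0.04,0,0],[0.08,0,0],[0.12,0,0],[0.16,0,0],[0.2,0,0],[0.25,0,0],[0.3,0,0],[0.35,0,0],[0.389,0,0],[0.389,0,0]]}'
python3 -m creep '{"delta_pos":[[0,0,0],[0,0,0],[0,0,0]],"dr":[[0,0,0],[0,0,0],[0,0,0]]}'
python3 plan.py .4892 -.1767 .024 35.1
```

```text
clock: 29.65
position: [0.4877, -0.1795, 0.1289]
ee_rot: [0.626, 0.328, 0.626, -0.329]
contact_force: [-0.2, -0.1, -0.2]
width: 0.0619
clock: 29.95
position: [0.4904, -0.1765, 0.1329]
ee_rot: [0.629, 0.326, 0.626, -0.327]
contact_force: [0.6, -0.4, -0.3]
width: 0.0618
now 29.95 [ 0.4904 -0.1765  0.1329] phi 35.0 w 0.0618 F [ 0.6 -0.4 -0.3]
d [10.89 -0.13 -0.1 ] dr [-0.002  0.004 -0.002] rows 2.2
```

```bash
python3 -m creep '{"delta_pos":[[1,-0.1,-0.1],[3,-0.1,-0.1],[5,-0.1,-0.1],[7,-0.1,-0.1],[8.5,-0.1,-0.1],[9.7,-0.1,-0.1],[10.4,-0.1,-0.1],[10.7,-0.1,-0.1],[10.7,-0.1,-0.1],[10.7,-0.1,-0.1]],"dr":[[0,0,0],[0,0,0],[0,0,0],[0,0,0],[0,0,0],[0,0,0],[0,0,0],[0,0,0],[0,0,0],[0,0,0]]}'
python3 plan.py .4892 -.1767 .024 35.1
```

```text
clock: 30.95
position: [0.488, -0.1753, 0.0245]
ee_rot: [0.628, 0.326, 0.627, -0.326]
contact_force: [-0.5, 0.1, -0.8]
width: 0.0617
now 30.95 [ 0.488  -0.1753  0.0245] phi 35.01 w 0.0617 F [-0.5  0.1 -0.8]
d [0.05 0.02 0.18] dr [-0.001  0.001 -0.001] rows 0.0
```

Close at 22 N and lift.

```bash
python3 -m creep '{"delta_pos":[[0,0,0.2],[0,0,0.2],[0,0,0.2],[0,0,0.2],[0,0,0.2],[0,0,0.2],[0,0,0.2]],"dr":[[0,0,0],[0,0,0],[0,0,0],[0,0,0],[0,0,0],[0,0,0],[0,0,0]]}' -1 22
python3 -m creep '{"delta_pos":[[-0.5,0,0],[-1.5,0,0],[-4,0,0],[-8,0,0],[-12,0,0],[-16,0,0],[-19.5,0,0],[-22,0,0],[-23,0,0],[-23,0,0]],"dr":[[0,0,0],[0,0,0],[0,0,0],[0,0,0],[0,0,0],[0,0,0],[0,0,0],[0,0,0],[0,0,0],[0,0,0]]}'
python3 plan.py .66 -.0559 .255 35.1
```

```text
clock: 31.65
position: [0.4896, -0.177, 0.0244]
ee_rot: [0.628, 0.327, 0.626, -0.326]
contact_force: [2.9, 1.1, 5.5]
width: 0.0425
clock: 32.65
position: [0.4885, -0.1769, 0.255]
ee_rot: [0.628, 0.326, 0.627, -0.327]
contact_force: [-0.2, -0.3, -1.4]
width: 0.0426
now 32.65 [ 0.4885 -0.1769  0.255 ] phi 35.0 w 0.0426 F [-0.2 -0.3 -1.4]
d [ 1.000e-02  2.099e+01 -8.000e-02] dr [-0.002  0.002 -0.   ] rows 4.2
```

```bash
python3 -m creep '{"delta_pos":[[0,1.5,0],[0,4,0],[0,7.5,0],[0,11,0],[0,14.5,0],[0,17.5,0],[0,19.7,0],[0,20.8,0],[0,21,0],[0,21,0]],"dr":[[0,0,0],[0,0,0],[0,0,0],[0,0,0],[0,0,0],[0,0,0],[0,0,0],[0,0,0],[0,0,0],[0,0,0]]}'
python3 -m creep '{"delta_pos":[[0,0,0],[0,0,0],[0,0,0]],"dr":[[0,0,0],[0,0,0],[0,0,0]]}'
python3 - <<'E'
from eggs import *
s,M=st();p=s['position'];print(p)
q=Q[1]; print(fit(q,p[:2],p[2]+.015))
cv2.imwrite('pics/e.png',cv2.resize(d[1]['pixels'][100:300,260:460],None,fx=2.5,fy=2.5))
E
python3 plan.py .66 -.0559 .142 35.1
```

```text
clock: 33.65
position: [0.6599, -0.0561, 0.2526]
ee_rot: [0.626, 0.326, 0.628, -0.327]
contact_force: [-1.2, 0.4, -0.1]
width: 0.0427
clock: 33.95
position: [0.6601, -0.0568, 0.2544]
ee_rot: [0.627, 0.327, 0.627, -0.327]
contact_force: [-0.6, 0.3, -0.1]
width: 0.0424
[ 0.66028596 -0.05663204  0.25435202]
(array([ 0.6639, -0.0525,  0.2769]), 92, np.float64(0.105))
now 34.05 [ 0.6603 -0.0566  0.2544] phi 34.97 w 0.0427 F [ 1.  -0.8 -0.5]
d [ 1.124e+01  1.000e-02 -8.000e-02] dr [-0.002  0.    -0.   ] rows 2.2
```

View pics/e.png

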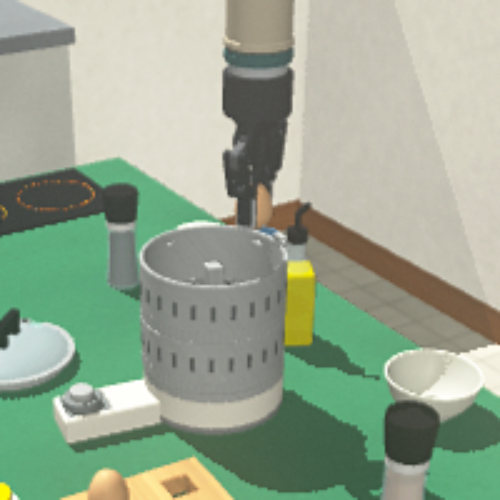

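The side crop shows the egg upright in the fingers above the stack, at about (262,205), with both tiers sitting level. Lowering it.

```bash
python3 -m creep '{"delta_pos":[[1,0,-0.1],[2.5,0,-0.1],[4,0,-0.1],[5.5,0,-0.1],[7,0,-0.1],[8.5,0,-0.1],[9.7,0,-0.1],[10.5,0,-0.1],[10.8,0,-0.1],[10.8,0,-0.1]],"dr":[[0,0,0],[0,0,0],[0,0,0],[0,0,0],[0,0,0],[0,0,0],[0,0,0],[0,0,0],[0,0,0],[0,0,0]]}'
python3 -m creep '{"delta_pos":[[0.1,0,0],[0.2,0,0],[0.3,0,0],[0.4,0,0],[0.5,0,0],[0.5,0,0]],"dr":[[0,0,0],[0,0,0],[0,0,0],[0,0,0],[0,0,0],[0,0,0]]}'
python3 plan.py .66 -.0559 .14 35.1
```

```text
clock: 35.05
position: [0.6598, -0.0549, 0.1456]
ee_rot: [0.627, 0.327, 0.628, -0.326]
contact_force: [-0.5, 1.2, -1.0]
width: 0.0428
clock: 35.65
position: [0.6607, -0.0551, 0.142]
ee_rot: [0.628, 0.327, 0.627, -0.326]
contact_force: [-1.9, 4.0, 5.8]
width: 0.0424
now 35.65 [ 0.6607 -0.0551  0.142 ] phi 35.01 w 0.0424 F [-1.9  4.   5.8]
d [ 0.2  -0.11  0.03] dr [-0.002  0.001 -0.002] rows 0.0
```

```bash
python3 -m creep '{"delta_pos":[[0,0,0],[0,0,0],[0,0,0],[0,0,0],[-2,0,0],[-5,0,0],[-8,0,0],[-10,0,0],[-11.5,0,0],[-11.5,0,0]],"dr":[[0,0,0],[0,0,0],[0,0,0],[0,0,0],[0,0,0],[0,0,0],[0,0,0],[0,0,0],[0,0,0],[0,0,0]]}' 0.4
python3 plan.py .4042 -.1728 .255 35.1 .4042 -.1728 .13 35.1
```

```text
clock: 36.65
position: [0.6619, -0.057, 0.2586]
ee_rot: [0.63, 0.327, 0.625, -0.327]
contact_force: [-0.1, -0.2, -0.3]
width: 0.0597
now 36.65 [ 0.6619 -0.057   0.2586] phi 34.98 w 0.0597 F [-0.1 -0.2 -0.3]
d [  0.23 -27.76  -5.29] dr [-0.002  0.006 -0.003] rows 5.7
d [12.5  0.   0. ] dr [0. 0. 0.] rows 2.5
```

```bash
python3 -m creep '{"delta_pos":[[0,-4,-0.8],[0,-8,-1.5],[0,-12,-2.3],[0,-16,-3],[0,-20,-3.8],[1,-24,-4.6],[4,-26.5,-5],[8,-27.7,-5.3],[12,-27.7,-5.3],[12.5,-27.7,-5.3]],"dr":[[0,0,0],[0,0,0],[0,0,0],[0,0,0],[0,0,0],[0,0,0],[0,0,0],[0,0,0],[0,0,0],[0,0,0]]}'
python3 -m creep '{"delta_pos":[[0,0,0],[0,0,0],[0,0,0]],"dr":[[0,0,0],[0,0,0],[0,0,0]]}'
python3 - <<'E'
from eggs import *
for q in Q:
    print('placed',fit(q,np.array([.66,-.056]),.155)); print([fit(q,np.array(e),.039)[0] for e in E0[1:]]); print(tier(q,np.array([.631,-.015]),.204)[:4])
E
python3 plan.py .4042 -.1728 .024 35.1
```

```text
clock: 37.65
position: [0.3985, -0.1694, 0.1266]
ee_rot: [0.624, 0.327, 0.631, -0.327]
contact_force: [0.1, -0.2, -0.1]
width: 0.06
clock: 37.95
position: [0.4044, -0.1718, 0.1325]
ee_rot: [0.629, 0.326, 0.626, -0.326]
contact_force: [-0.2, 0.4, -0.2]
width: 0.0594
placed (array([ 0.6637, -0.0581,  0.1544]), 267, np.float64(0.042))
[array([ 0.4037, -0.1746,  0.0413]), array([ 0.4004, -0.257 ,  0.0379])]
(array([ 0.63209939, -0.0174607 ]), np.float64(0.08517828480164513), 467, np.float64(-8.631470739387085))
placed (array([ 0.6654, -0.0563,  0.1546]), 29, np.float64(0.037))
[array([ 0.405 , -0.1716,  0.0388]), array([ 0.4007, -0.2564,  0.0387])]
(array([ 0.63230727, -0.01767014]), np.float64(0.08555867481336082), 143, np.float64(-11.716046121684931))
now 38.05 [ 0.404  -0.1714  0.1323] phi 35.04 w 0.0597 F [ 0.2  0.9 -0.2]
d [10.83 -0.07  0.09] dr [-0.001  0.003 -0.001] rows 2.2
```

```bash
python3 -m creep '{"delta_pos":[[1,-0.1,0.1],[3,-0.1,0.1],[5,-0.1,0.1],[7,-0.1,0.1],[8.5,-0.1,0.1],[9.7,-0.1,0.1],[10.4,-0.1,0.1],[10.8,-0.1,0.1],[10.8,-0.1,0.1],[10.8,-0.1,0.1]],"dr":[[0,0,0],[0,0,0],[0,0,0],[0,0,0],[0,0,0],[0,0,0],[0,0,0],[0,0,0],[0,0,0],[0,0,0]]}'
python3 plan.py .4042 -.1728 .024 35.1
```

```text
clock: 39.05
position: [0.4029, -0.1725, 0.0232]
ee_rot: [0.628, 0.326, 0.627, -0.326]
contact_force: [-0.6, 0.5, -0.6]
width: 0.0601
now 39.05 [ 0.4029 -0.1725  0.0232] phi 35.01 w 0.0601 F [-0.6  0.5 -0.6]
d [-0.08  0.09  0.1 ] dr [-0.002  0.001 -0.   ] rows 0.0
```

```bash
python3 -m creep '{"delta_pos":[[0,0.1,0.1],[0,0.1,0.1],[0,0.1,0.1],[0,0.1,0.1],[0,0.1,0.1],[0,0.1,0.1],[0,0.1,0.1]],"dr":[[0,0,0],[0,0,0],[0,0,0],[0,0,0],[0,0,0],[0,0,0],[0,0,0]]}' -1 22
python3 -m creep '{"delta_pos":[[-0.5,0,0],[-1.5,0,0],[-4,0,0],[-8,0,0],[-12,0,0],[-16,0,0],[-19.5,0,0],[-22,0,0],[-23,0,0],[-23,0,0]],"dr":[[0,0,0],[0,0,0],[0,0,0],[0,0,0],[0,0,0],[0,0,0],[0,0,0],[0,0,0],[0,0,0],[0,0,0]]}'
python3 plan.py .6034 .0233 .255 35.1
```

```text
clock: 39.75
position: [0.4046, -0.1728, 0.0233]
ee_rot: [0.628, 0.327, 0.627, -0.326]
contact_force: [2.4, 1.1, 5.7]
width: 0.0428
clock: 40.75
position: [0.404, -0.1728, 0.254]
ee_rot: [0.628, 0.326, 0.626, -0.327]
contact_force: [0.0, -0.7, -1.1]
width: 0.0429
now 40.75 [ 0.404  -0.1728  0.254 ] phi 35.01 w 0.0429 F [ 0.  -0.7 -1.1]
d [-0.09 27.58 -4.62] dr [-0.002  0.002 -0.001] rows 5.6
```

```bash
python3 -m creep '{"delta_pos":[[0,2,-0.3],[0,5,-0.8],[0,9,-1.5],[0,13,-2.2],[0,17,-2.8],[0,21,-3.5],[0,24.5,-4.1],[0,26.6,-4.5],[0,27.5,-4.6],[0,27.6,-4.6]],"dr":[[0,0,0],[0,0,0],[0,0,0],[0,0,0],[0,0,0],[0,0,0],[0,0,0],[0,0,0],[0,0,0],[0,0,0]]}'
python3 -m creep '{"delta_pos":[[0,0,0],[0,0,0],[0,0,0]],"dr":[[0,0,0],[0,0,0],[0,0,0]]}'
python3 plan.py .6034 .0233 .145 35.1
```

```text
clock: 41.75
position: [0.6031, 0.0239, 0.2508]
ee_rot: [0.626, 0.325, 0.629, -0.327]
contact_force: [-0.2, 0.5, -0.4]
width: 0.0426
clock: 42.05
position: [0.6029, 0.0226, 0.2532]
ee_rot: [0.627, 0.327, 0.627, -0.327]
contact_force: [-0.3, 0.1, -0.2]
width: 0.0425
now 42.05 [0.6029 0.0226 0.2532] phi 34.94 w 0.0425 F [-0.3  0.1 -0.2]
d [10.82  0.09 -0.03] dr [-0.003  0.     0.   ] rows 2.2
```

```bash
python3 -m creep '{"delta_pos":[[1,0.1,0],[2.5,0.1,0],[4,0.1,0],[5.5,0.1,0],[7,0.1,0],[8.5,0.1,0],[9.7,0.1,0],[10.4,0.1,0],[10.7,0.1,0],[10.7,0.1,0]],"dr":[[0,0,0],[0,0,0],[0,0,0],[0,0,0],[0,0,0],[0,0,0],[0,0,0],[0,0,0],[0,0,0],[0,0,0]]}'
python3 -m creep '{"delta_pos":[[0.1,0,0],[0.2,0,0],[0.3,0,0],[0.4,0,0],[0.4,0,0],[0.4,0,0]],"dr":[[0,0,0],[0,0,0],[0,0,0],[0,0,0],[0,0,0],[0,0,0]]}'
python3 plan.py .6034 .0233 .141 35.1
```

```text
clock: 43.05
position: [0.6044, 0.024, 0.1458]
ee_rot: [0.627, 0.327, 0.627, -0.326]
contact_force: [0.4, -0.0, -1.0]
width: 0.0425
clock: 43.65
position: [0.6048, 0.024, 0.1421]
ee_rot: [0.628, 0.327, 0.627, -0.326]
contact_force: [1.3, -0.9, -0.8]
width: 0.0425
now 43.65 [0.6048 0.024  0.1421] phi 35.01 w 0.0425 F [ 1.3 -0.9 -0.8]
d [ 0.11 -0.16 -0.02] dr [-0.002  0.001 -0.001] rows 0.0
```

```bash
python3 -m creep '{"delta_pos":[[0.05,-0.1,0],[0.1,-0.1,0],[0.2,-0.1,0],[0.2,-0.1,0]],"dr":[[0,0,0],[0,0,0],[0,0,0],[0,0,0]]}'
python3 -m creep '{"delta_pos":[[0,0,0],[0,0,0],[0,0,0],[0,0,0],[-2,0,0],[-5,0,0],[-8,0,0],[-10,0,0],[-11.5,0,0],[-11.5,0,0]],"dr":[[0,0,0],[0,0,0],[0,0,0],[0,0,0],[0,0,0],[0,0,0],[0,0,0],[0,0,0],[0,0,0],[0,0,0]]}' 0.4
python3 plan.py .4006 -.2575 .255 -54.9 .4006 -.2575 .13 -54.9
```

```text
clock: 44.05
position: [0.6042, 0.0233, 0.1401]
ee_rot: [0.628, 0.327, 0.627, -0.326]
contact_force: [3.8, 0.5, 0.6]
width: 0.0426
clock: 45.05
position: [0.6032, 0.0242, 0.2567]
ee_rot: [0.627, 0.327, 0.627, -0.326]
contact_force: [-0.5, -0.5, 0.7]
width: 0.0598
now 45.05 [0.6032 0.0242 0.2567] phi 35.01 w 0.0598 F [-0.5 -0.5  0.7]
d [  0.11 -32.76  11.45] dr [ 1.569e+00 -2.000e-03 -1.000e-03] rows 10.5
d [12.5  0.   0. ] dr [0. 0. 0.] rows 2.5
```

```bash
python3 -m creep '{"delta_pos":[[0,-3,1],[0,-7,2.4],[0,-11,3.8],[0,-15,5.2],[0,-19,6.6],[0,-23,8],[0,-27,9.4],[0,-30,10.5],[0,-32.2,11.3],[0,-32.8,11.5]],"dr":[[0.14,0,0],[0.28,0,0],[0.42,0,0],[0.56,0,0],[0.7,0,0],[0.84,0,0],[0.98,0,0],[1.12,0,0],[1.26,0,0],[1.4,0,0]]}'
python3 -m creep '{"delta_pos":[[1,0,0],[4,0,0],[8,0,0],[11,0,0],[12.2,0,0],[12.2,0,0],[12.2,0,0]],"dr":[[0.1,0,0],[0.169,0,0],[0.169,0,0],[0.169,0,0],[0.169,0,0],[0.169,0,0],[0.169,0,0]]}'
python3 - <<'E'
from eggs import *
for q in Q:
    print('placed',fit(q,np.array([.664,-.057]),.155),fit(q,np.array([.603,.024]),.155)); print(fit(q,np.array(E0[2]),.039)[0]); print(tier(q,np.array([.632,-.017]),.204)[:4])
E
python3 plan.py .4006 -.2573 .0235 -54.9
```

```text
clock: 46.05
position: [0.3983, -0.2593, 0.2532]
ee_rot: [-0.265, -0.654, -0.268, 0.656]
contact_force: [-0.0, 1.0, -0.0]
width: 0.0599
clock: 46.75
position: [0.4003, -0.2581, 0.1323]
ee_rot: [-0.212, -0.674, -0.214, 0.674]
contact_force: [0.3, -1.4, 0.2]
width: 0.0597
placed (array([ 0.6601, -0.0539,  0.1544]), 269, np.float64(0.038)) (array([0.5974, 0.0254, 0.1543]), 268, np.float64(0.037))
[ 0.4    -0.2592  0.0398]
(array([ 0.6274748 , -0.01410202]), np.float64(0.08516631532239227), 434, np.float64(-6.090364771817177))
placed (array([ 0.6605, -0.0533,  0.1548]), 31, np.float64(0.036)) (array([0.5966, 0.0271, 0.1546]), 25, np.float64(0.044))
[ 0.4006 -0.2565  0.0384]
(array([ 0.62763962, -0.01394335]), np.float64(0.08554741747314543), 159, np.float64(-10.744571767980316))
now 46.85 [ 0.4012 -0.2589  0.1335] phi -54.89 w 0.0597 F [0.7 0.2 0.6]
d [11.   -0.18 -0.04] dr [ 0.    -0.001 -0.001] rows 2.2
```

```bash
python3 -m creep '{"delta_pos":[[1,-0.1,0],[3,-0.1,0],[5,-0.1,0],[7,-0.1,0],[8.5,-0.1,0],[9.7,-0.1,0],[10.5,-0.1,0],[10.9,-0.1,0],[10.9,-0.1,0],[10.9,-0.1,0]],"dr":[[0,0,0],[0,0,0],[0,0,0],[0,0,0],[0,0,0],[0,0,0],[0,0,0],[0,0,0],[0,0,0],[0,0,0]]}'
python3 plan.py .4004 -.2576 .0235 -54.9
```

```text
clock: 47.85
position: [0.4007, -0.2583, 0.0243]
ee_rot: [0.214, 0.674, 0.213, -0.674]
contact_force: [0.1, -0.3, -0.3]
width: 0.0598
now 47.85 [ 0.4007 -0.2583  0.0243] phi -54.89 w 0.0598 F [ 0.1 -0.3 -0.3]
d [ 0.08 -0.08 -0.02] dr [ 0.    -0.    -0.001] rows 0.0
```

```bash
python3 -m creep '{"delta_pos":[[0,-0.1,0],[0,-0.1,0],[0,-0.1,0],[0,-0.1,0],[0,-0.1,0],[0,-0.1,0],[0,-0.1,0]],"dr":[[0,0,0],[0,0,0],[0,0,0],[0,0,0],[0,0,0],[0,0,0],[0,0,0]]}' -1 22
python3 -m creep '{"delta_pos":[[-0.5,0,0],[-1.5,0,0],[-4,0,0],[-8,0,0],[-12,0,0],[-16,0,0],[-19.5,0,0],[-22,0,0],[-23,0,0],[-23,0,0]],"dr":[[0,0,0],[0,0,0],[0,0,0],[0,0,0],[0,0,0],[0,0,0],[0,0,0],[0,0,0],[0,0,0],[0,0,0]]}'
python3 plan.py .589 -.0425 .255 -54.5
```

```text
clock: 48.55
position: [0.4, -0.2574, 0.0243]
ee_rot: [0.213, 0.674, 0.213, -0.674]
contact_force: [0.0, 1.5, 4.8]
width: 0.0426
clock: 49.55
position: [0.4001, -0.2576, 0.2551]
ee_rot: [0.214, 0.675, 0.212, -0.674]
contact_force: [-0.1, 0.2, -1.2]
width: 0.0425
now 49.55 [ 0.4001 -0.2576  0.2551] phi -54.89 w 0.0425 F [-0.1  0.2 -1.2]
d [ 2.000e-02 -6.730e+00 -2.782e+01] dr [-0.007 -0.001 -0.003] rows 5.7
```

```bash
python3 -m creep '{"delta_pos":[[0,-0.5,-2],[0,-1.2,-5],[0,-2.2,-9],[0,-3.1,-13],[0,-4.1,-17],[0,-5.1,-21],[0,-6,-24.7],[0,-6.5,-26.8],[0,-6.7,-27.7],[0,-6.7,-27.8]],"dr":[[0,0,0],[0,0,0],[0,0,0],[0,0,0],[0,0,0],[0,0,0],[0,0,0],[0,0,0],[0,0,0],[0,0,0]]}'
python3 -m creep '{"delta_pos":[[0,0,0],[0,0,0],[0,0,0],[0,0,0]],"dr":[[0,0,0],[0,0,0],[0,0,0],[0,0,0]]}'
python3 plan.py .589 -.0425 .145 -54.9
```

```text
clock: 50.55
position: [0.5882, -0.0419, 0.2519]
ee_rot: [-0.213, -0.673, -0.214, 0.675]
contact_force: [-0.3, -0.7, -0.1]
width: 0.0428
clock: 50.95
position: [0.5882, -0.0433, 0.2542]
ee_rot: [0.213, 0.674, 0.213, -0.674]
contact_force: [0.9, 0.7, -0.8]
width: 0.0424
now 50.95 [ 0.5882 -0.0433  0.2542] phi -54.96 w 0.0424 F [ 0.9  0.7 -0.8]
d [10.92 -0.03 -0.11] dr [-0.001 -0.    -0.   ] rows 2.2
```

```bash
python3 -m creep '{"delta_pos":[[1,0,-0.1],[2.5,0,-0.1],[4,0,-0.1],[5.5,0,-0.1],[7,0,-0.1],[8.5,0,-0.1],[9.7,0,-0.1],[10.4,0,-0.1],[10.8,0,-0.1],[10.8,0,-0.1]],"dr":[[0,0,0],[0,0,0],[0,0,0],[0,0,0],[0,0,0],[0,0,0],[0,0,0],[0,0,0],[0,0,0],[0,0,0]]}'
python3 -m creep '{"delta_pos":[[0.1,0,0],[0.2,0,0],[0.3,0,0],[0.4,0,0],[0.4,0,0],[0.4,0,0]],"dr":[[0,0,0],[0,0,0],[0,0,0],[0,0,0],[0,0,0],[0,0,0]]}'
python3 plan.py .589 -.0425 .141 -54.9
```

```text
clock: 51.95
position: [0.5893, -0.0419, 0.1456]
ee_rot: [-0.213, -0.674, -0.213, 0.674]
contact_force: [-0.2, 0.9, -0.7]
width: 0.0425
clock: 52.55
position: [0.5898, -0.0417, 0.1422]
ee_rot: [0.213, 0.675, 0.213, -0.674]
contact_force: [0.6, 1.5, 0.9]
width: 0.0426
now 52.55 [ 0.5898 -0.0417  0.1422] phi -54.88 w 0.0426 F [0.6 1.5 0.9]
d [0.12 0.02 0.11] dr [ 0.    -0.001 -0.   ] rows 0.0
```

```bash
python3 -m creep '{"delta_pos":[[0.1,0,0],[0.2,0,0],[0.2,0,0]],"dr":[[0,0,0],[0,0,0],[0,0,0]]}'
python3 -m creep '{"delta_pos":[[0,0,0],[0,0,0],[0,0,0],[-0.5,0,0],[-2,0,0],[-5,0,0],[-8,0,0],[-11,0,0],[-13,0,0],[-13,0,0]],"dr":[[0,0,0],[0,0,0],[0,0,0],[0,0,0],[0,0,0],[0,0,0],[0,0,0],[0,0,0],[0,0,0],[0,0,0]]}' 0.3
python3 -m creep '{"delta_pos":[[0,-2,-2],[0,-6,-3],[0,-10,-4],[0,-14,-5],[0,-18,-6],[0,-20,-6]],"dr":[[0,0,0],[0,0,0],[0,0,0],[0,0,0],[0,0,0],[0,0,0]]}'
python3 plan.py .45 .2 .27 -54.9
```

```text
clock: 52.85
position: [0.5898, -0.0418, 0.1414]
ee_rot: [0.214, 0.675, 0.213, -0.674]
contact_force: [-1.3, 2.6, 7.6]
width: 0.0425
clock: 53.85
position: [0.59, -0.0431, 0.2728]
ee_rot: [0.214, 0.675, 0.212, -0.673]
contact_force: [0.4, 0.9, -0.4]
width: 0.0558
clock: 54.45
position: [0.5209, 0.1582, 0.268]
ee_rot: [-0.214, -0.672, -0.214, 0.676]
contact_force: [0.0, -0.1, 0.2]
width: 0.0559
now 54.45 [0.5209 0.1582 0.268 ] phi -54.76 w 0.0559 F [ 0.  -0.1  0.2]
d [-0.17 -7.51  3.38] dr [0.002 0.004 0.002] rows 1.6
```

```bash
cat > lid.py <<'E'
from h import *
def lid(d,c0=None,rad=.1,zlo=.058,zhi=.072):
    P=cloud(d); q=P.reshape(-1,3); im=d['pixels'].reshape(-1,3)
    c0=np.array([.448,.208]) if c0 is None else c0
    m=(np.hypot(*(q[:,:2]-c0).T)<rad)&(q[:,2]>zlo)&(q[:,2]<zhi)&(im.max(1)<75)
    k=q[m][:,:2].astype(np.float32)
    if len(k)<10: return None
    c,(w,h),a=cv2.minAreaRect(k); C=np.cov(k.T); e=np.linalg.eigh(C)[1][:,1]
    return c,(w,h),np.degrees(np.arctan2(e[1],e[0])).round(1),k.mean(0),len(k)
E
python3 - <<'E'
from eggs import *; from lid import lid
for x,q in zip(d,Q):
    t=tier(q,np.array([.630,-.016]),.204); print('tier',t[:4],t[-1])
    for e in [(.661,-.055),(.598,.025),(.5885,-.043)]: print('placed',fit(q,np.array(e),.155))
    print('lid',lid(x))
cv2.imwrite('pics/f.png',d[0]['pixels'][100:340,100:440])
E
```

```text
tier (array([ 0.62704075, -0.01398489]), np.float64(0.08508227111193786), 432, np.float64(-6.3907057382902375)) 0.20356393683642265
placed (array([ 0.6602, -0.0537,  0.1547]), 265, np.float64(0.042))
placed (array([0.5965, 0.0254, 0.1543]), 259, np.float64(0.039))
placed (array([ 0.5883, -0.0464,  0.1544]), 268, np.float64(0.041))
lid ((0.4490475654602051, 0.2083154171705246), (0.05694479122757912, 0.01071864739060402), np.float64(-135.5), array([0.44852293, 0.20789826], dtype=float32), 103)
tier (array([ 0.62754549, -0.01476652]), np.float64(0.08517034802669948), 179, np.float64(-6.279365172878437)) 0.20346277023310233
placed (array([ 0.6609, -0.0537,  0.1553]), 33, np.float64(0.04))
placed (array([0.597 , 0.027 , 0.1543]), 93, np.float64(0.061))
placed (array([ 0.5868, -0.0431,  0.1557]), 3, np.float64(0.0))
lid ((0.4477218985557556, 0.20548591017723083), (0.0559912770986557, 0.01168973557651043), np.float64(-137.0), array([0.44505027, 0.20199105], dtype=float32), 41)
```

View pics/f.png

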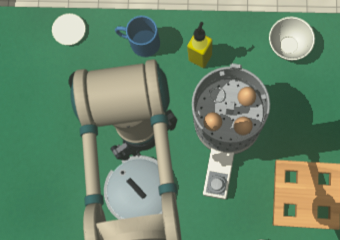

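The crop shows all three eggs standing in the egg tier's rings at (245,97), (212,120) and (243,126), with the lid untouched under the arm. Next is the lid.

```bash
python3 plan.py .4485 .207 .14 -46 .4485 .207 .04 -46
```

```text
now 54.55 [0.5206 0.1575 0.2683] phi -54.69 w 0.0555 F [ 0.6  0.4 -0. ]
d [12.86 -8.18  2.97] dr [-0.152  0.004  0.002] rows 3.1
d [10.  0.  0.] dr [0. 0. 0.] rows 2.0
```

```bash
python3 -m creep '{"delta_pos":[[1,-2,0.7],[4,-5,1.8],[7,-8.2,3],[10,-8.2,3],[12.8,-8.2,3],[12.8,-8.2,3],[12.8,-8.2,3],[12.8,-8.2,3]],"dr":[[-0.05,0,0],[-0.1,0,0],[-0.152,0,0],[-0.152,0,0],[-0.152,0,0],[-0.152,0,0],[-0.152,0,0],[-0.152,0,0]]}' 0.3
python3 - <<'E'
from lid import *
for n in('top','side'): print(lid(grab(n)))
E
python3 plan.py .4485 .207 .04 -46
```

```text
clock: 55.35
position: [0.4532, 0.2056, 0.143]
ee_rot: [0.264, 0.657, 0.263, -0.655]
contact_force: [-1.0, -0.3, 0.2]
width: 0.0555
None
((0.4475930333137512, 0.20517441630363464), (0.05224507674574852, 0.012411572970449924), np.float64(-137.3), array([0.44539818, 0.20215294], dtype=float32), 42)
now 55.45 [0.4531 0.2059 0.1433] phi -46.21 w 0.0554 F [ 0.8 -0.7 -0. ]
d [10.33 -0.42  0.28] dr [-0.004 -0.002 -0.001] rows 2.1
```

```bash
python3 -m creep '{"delta_pos":[[0,-0.4,0.3],[2,-0.4,0.3],[4,-0.4,0.3],[6,-0.4,0.3],[8,-0.4,0.3],[9.5,-0.4,0.3],[10.2,-0.4,0.3],[10.2,-0.4,0.3],[10.2,-0.4,0.3]],"dr":[[0,0,0],[0,0,0],[0,0,0],[0,0,0],[0,0,0],[0,0,0],[0,0,0],[0,0,0],[0,0,0]]}'
python3 plan.py .4485 .207 .04 -46
python3 -m creep '{"delta_pos":[[0,0,0],[0,0,0],[0,0,0],[0,0,0],[0,0,0],[0,0,0],[0,0,0],[0,0,0]],"dr":[[0,0,0],[0,0,0],[0,0,0],[0,0,0],[0,0,0],[0,0,0],[0,0,0],[0,0,0]]}' -1 80
python3 plan.py .4485 .207 .04 -46
```

```text
clock: 56.35
position: [0.4474, 0.207, 0.0406]
ee_rot: [0.264, 0.656, 0.264, -0.656]
contact_force: [0.2, -0.6, 0.3]
width: 0.0556
now 56.35 [0.4474 0.207  0.0406] phi -46.17 w 0.0556 F [ 0.2 -0.6  0.3]
d [ 0.06  0.08 -0.08] dr [-0.003 -0.001 -0.001] rows 0.0
clock: 57.15
position: [0.4471, 0.2071, 0.0407]
ee_rot: [0.264, 0.656, 0.264, -0.656]
contact_force: [-1.1, 0.1, 5.9]
width: 0.0126
now 57.15 [0.4471 0.2071 0.0407] phi -46.19 w 0.0126 F [-1.1  0.1  5.9]
d [ 0.07  0.1  -0.09] dr [-0.003 -0.001 -0.   ] rows 0.0
```

```bash
python3 -m creep '{"delta_pos":[[-1,0,0],[-3,0,0],[-6,0,0],[-9.5,0,0],[-13,0,0],[-17,0,0],[-21,0,0],[-24,0,0],[-25.7,0,0],[-26,0,0]],"dr":[[0,0,0],[0,0,0],[0,0,0],[0,0,0],[0,0,0],[0,0,0],[0,0,0],[0,0,0],[0,0,0],[0,0,0]]}'
python3 plan.py .6273 -.0143 .3 -96.2
```

```text
clock: 58.15
position: [0.4476, 0.2069, 0.3024]
ee_rot: [0.264, 0.658, 0.264, -0.654]
contact_force: [-0.0, 0.0, -2.6]
width: 0.0124
now 58.15 [0.4476 0.2069 0.3024] phi -46.18 w 0.0124 F [-0.   0.  -2.6]
d [ 0.3  28.4   2.35] dr [ 0.873 -0.005 -0.   ] rows 5.8
```

```bash
python3 -m creep '{"delta_pos":[[0,1.5,0.1],[0,4,0.3],[0,7,0.6],[0,10.5,0.9],[0,14,1.2],[0,18,1.5],[0,22,1.8],[0,25.5,2.1],[0,27.8,2.3],[0,28.4,2.4]],"dr":[[0.04,0,0],[0.11,0,0],[0.2,0,0],[0.3,0,0],[0.41,0,0],[0.53,0,0],[0.65,0,0],[0.76,0,0],[0.84,0,0],[0.873,0,0]]}'
python3 -m creep '{"delta_pos":[[0,0,0],[0,0,0],[0,0,0]],"dr":[[0,0,0],[0,0,0],[0,0,0]]}'
python3 - <<'E'
from h import *
s,M=st();p=s['position'];print(p,np.degrees(np.arctan2(M[1,1],M[0,1])))
# lid rim in world: outer edge points
for n in('top','side'):
    d=grab(n);P=cloud(d);q=P.reshape(-1,3);q=q[np.isfinite(q[:,0])]
    k=q[(np.hypot(*(q[:,:2]-p[:2]).T)<.11)&(q[:,2]>p[2]-.045)&(q[:,2]<p[2]+.01)]
    r=np.hypot(*(k[:,:2]-p[:2]).T)
    o=k[r>.078]; print(n,len(k),len(o),'z',np.percentile(o[:,2]-p[2],[5,50,95]).round(4), circ(o[:,:2]))
    t=tier(P,np.array([.6273,-.0143]),.204); print(t[:4])
    cv2.imwrite(f'pics/g_{n}.png',cv2.resize(d['pixels'][60:260,250:450],None,fx=3,fy=3))
E
python3 plan.py .6273 -.0143 .3 -96.2
```

```text
clock: 59.15
position: [0.6271, -0.0184, 0.2966]
ee_rot: [0.04, -0.705, 0.041, 0.707]
contact_force: [-0.1, 0.2, -2.8]
width: 0.0125
clock: 59.45
position: [0.6252, -0.0137, 0.2998]
ee_rot: [0.038, -0.706, 0.038, 0.706]
contact_force: [0.0, -0.8, -1.5]
width: 0.0125
[ 0.62524839 -0.0137359   0.29978304] -96.113428929742
top 2389 314 z [-0.0271 -0.0232 -0.0195] (array([ 0.62769123, -0.01527002]), np.float64(0.08418609482479593), 250)
(array([ 0.63098796, -0.01416396]), np.float64(0.0877742844983869), 121, np.float64(169.69441864999365))
side 1305 334 z [-0.0354 -0.0233 -0.0192] (array([ 0.6276384, -0.0151429]), np.float64(0.08438279852534607), 190)
(array([ 0.62746271, -0.01535251]), np.float64(0.08481226084735259), 127, np.float64(-6.629494271407566))
now 59.55 [ 0.6255 -0.0137  0.3003] phi -96.11 w 0.0124 F [ 0.  -0.4 -2.9]
d [ 0.03  0.04 -0.18] dr [ 0.002 -0.     0.   ] rows 0.0
```

View pics/g_side.png

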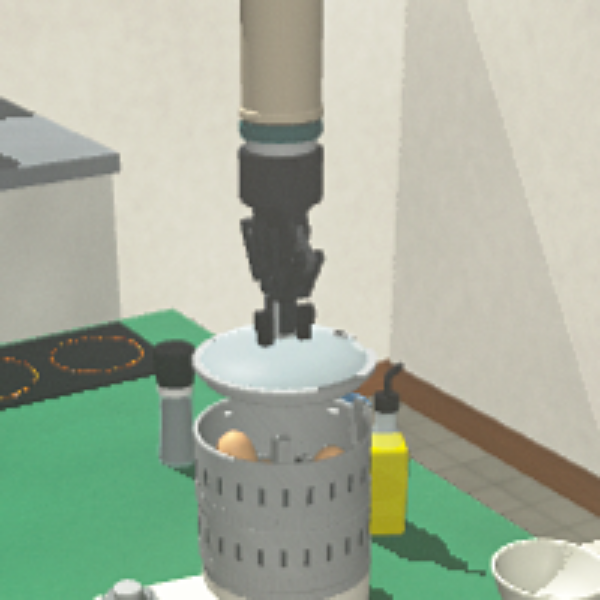

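The side crop shows the lid held level over the egg tier, its notch at (370,375) right above the tier's key at (355,405). Lowering it.

```bash
python3 -m creep '{"delta_pos":[[0.5,0,0],[1.5,0,0],[2.7,0,0],[3.7,0,0],[4.4,0,0],[4.7,0,0],[4.7,0,0],[4.7,0,0],[4.7,0,0],[4.7,0,0]],"dr":[[0,0,0],[0,0,0],[0,0,0],[0,0,0],[0,0,0],[0,0,0],[0,0,0],[0,0,0],[0,0,0],[0,0,0]]}'
cat > lidm.py <<'E'
from h import *
s,M=st();p=s['position'];print(p,np.degrees(np.arctan2(M[1,1],M[0,1])))
for n in('top','side'):
    P=cloud(grab(n));q=P.reshape(-1,3);q=q[np.isfinite(q[:,0])]
    k=q[(np.hypot(*(q[:,:2]-p[:2]).T)<.11)&(q[:,2]>p[2]-.029)&(q[:,2]<p[2]+.0)]
    o=k[np.hypot(*(k[:,:2]-p[:2]).T)>.078]; print(n,len(o),'z',np.median(o[:,2]).round(4),circ(o[:,:2]))
    t=tier(P,np.array([.6273,-.0146]),.204); print('tier',t[:4])
E
python3 lidm.py
```

```text
clock: 60.55
position: [0.6264, -0.0148, 0.2535]
ee_rot: [-0.038, 0.706, -0.038, -0.706]
contact_force: [0.6, -0.5, -3.4]
width: 0.0126
[ 0.62644077 -0.01480392  0.2534779 ] -96.20071644754913
top 291 z 0.2303 (array([ 0.62937144, -0.01518556]), np.float64(0.08432020300554756), 242)
tier (array([ 0.63178428, -0.01550282]), np.float64(0.08849562597698517), 69, np.float64(0.0))
side 279 z 0.2305 (array([ 0.62845642, -0.0169112 ]), np.float64(0.08487875714358002), 132)
tier (array([ 0.62747532, -0.01525391]), np.float64(0.08526268215411913), 89, np.float64(-115.66402536046274))
```

```bash
python3 -m creep '{"delta_pos":[[0.1,-0.1,0.1],[0.3,-0.1,0.15],[0.6,-0.1,0.15],[0.9,-0.1,0.15],[1.2,-0.1,0.15],[1.4,-0.1,0.15],[1.6,-0.1,0.15],[1.8,-0.1,0.15],[1.95,-0.1,0.15],[2.05,-0.1,0.15]],"dr":[[0,0,0],[0,0,0],[0,0,0],[0,0,0],[0,0,0],[0,0,0],[0,0,0],[0,0,0],[0,0,0],[0,0,0]]}'
python3 lidm.py; python3 plan.py
```

```text
clock: 61.65
position: [0.6249, -0.0137, 0.2347]
ee_rot: [-0.038, 0.707, -0.038, -0.705]
contact_force: [-4.0, 0.4, 9.9]
width: 0.0125
[ 0.62491939 -0.01365831  0.23465922] -96.20024437337537
top 277 z 0.2114 (array([ 0.62748565, -0.01411389]), np.float64(0.08420572988761987), 208)
tier (array([ 0.62875417, -0.01503005]), np.float64(0.08793827827730805), 44, np.float64(178.28883116789703))
side 309 z 0.2116 (array([ 0.62851802, -0.01530875]), np.float64(0.08640480336162051), 131)
tier (array([ 0.62931581, -0.01255779]), np.float64(0.08789617589811892), 111, np.float64(-122.4643674228558))
now 61.75 [ 0.6249 -0.0136  0.2347] phi -96.2 w 0.0124 F [-2.8  0.6  6.4]
```

```bash
python3 -m creep '{"delta_pos":[[0,0,0],[0,0,0],[0,0,0],[0,0,0],[-1,0,0],[-3,0,0],[-5,0,0],[-6,0,0],[-6,0,0]],"dr":[[0,0,0],[0,0,0],[0,0,0],[0,0,0],[0,0,0],[0,0,0],[0,0,0],[0,0,0],[0,0,0]]}' 0.2
python3 -m creep '{"delta_pos":[[0,0,3],[0,-2,7],[0,-3,11],[0,-3,15],[0,-3,17],[0,-3,17],[0,-3,17]],"dr":[[0,0,0],[0,0,0],[0,0,0],[0,0,0],[0,0,0],[0,0,0],[0,0,0]]}' -1 40
python3 - <<'E'
from lid import *
for n in('top','side'):
    d=grab(n);P=cloud(d);q=P.reshape(-1,3);q=q[np.isfinite(q[:,0])]; c0=np.array([.6275,-.0145])
    k=q[(np.hypot(*(q[:,:2]-c0).T)<.1)&(q[:,2]>.203)&(q[:,2]<.235)]
    o=k[np.hypot(*(k[:,:2]-c0).T)>.078]; print(n,len(o),np.percentile(o[:,2],[5,50,95]).round(4),circ(o[:,:2]))
    A=np.c_[o[:,:2]-c0,np.ones(len(o))]; print('slope',np.linalg.lstsq(A,o[:,2],rcond=None)[0].round(4))
    print('handle',lid(d,c0,.08,.245,.27))
    b=q[(np.hypot(*(q[:,:2]-[.4625,.0125]).T)<.022)&(q[:,2]>.05)&(q[:,2]<.064)]; print('btn',b.mean(0),(b.max(0)+b.min(0))/2)
    cv2.imwrite(f'pics/h_{n}.png',cv2.resize(d['pixels'][150:350,220:420],None,fx=2.5,fy=2.5))
E
python3 plan.py .4625 .0125 .09 -96 
```

```text
clock: 62.65
position: [0.6257, -0.0137, 0.2946]
ee_rot: [-0.038, 0.708, -0.038, -0.705]
contact_force: [0.1, -0.6, 0.1]
width: 0.051
clock: 63.35
position: [0.4593, 0.0346, 0.2922]
ee_rot: [-0.038, 0.706, -0.038, -0.706]
contact_force: [-0.5, -0.2, 0.4]
width: 0.0
top 665 [0.2079 0.2119 0.216 ] (array([ 0.6290548 , -0.01565919]), np.float64(0.0840567965117072), 456)
slope [ 0.0056 -0.0057  0.2116]
handle ((0.628145694732666, -0.015847157686948776), (0.010955359786748886, 0.05819889158010483), np.float64(173.8), array([ 0.62775457, -0.01588332], dtype=float32), 135)
btn [0.45788017 0.0098476  0.05484375] [0.4582439  0.00893612 0.05533265]
side 368 [0.2038 0.2112 0.2145] (array([ 0.6290003, -0.0151089]), np.float64(0.0862051732819511), 171)
slope [0.018  0.0195 0.2115]
handle ((0.6260437369346619, -0.018963173031806946), (0.010960103012621403, 0.05722815543413162), np.float64(171.9), array([ 0.6254185 , -0.01941287], dtype=float32), 93)
btn [0.46206959 0.01015533 0.05545751] [0.46180019 0.01357122 0.05558713]
now 63.45 [0.4602 0.0344 0.2921] phi -96.21 w 0.0005 F [ 0.8  0.4 -0.8]
d [20.21  2.15 -0.46] dr [-0.004 -0.     0.   ] rows 4.1
```

View pics/h_side.png

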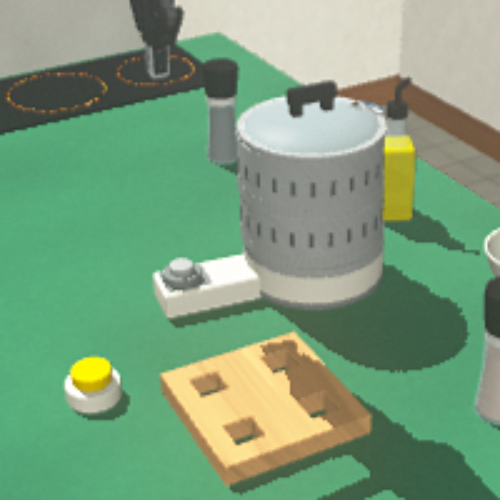

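The side crop shows a closed, level stack: base, two tiers and lid, with no gap at the joints. The button is at (180,268). Now to press it.

```bash
python3 -m creep '{"delta_pos":[[2,0.7,-0.1],[5,1.5,-0.3],[9,2.2,-0.3],[13,2.2,-0.3],[16.5,2.2,-0.3],[19,2.2,-0.3],[21,2.2,-0.3],[21,2.2,-0.3],[21,2.2,-0.3]],"dr":[[0,0,0],[0,0,0],[0,0,0],[0,0,0],[0,0,0],[0,0,0],[0,0,0],[0,0,0],[0,0,0]]}'
python3 plan.py .4622 .0118 .0495 -96.2
```

```text
clock: 64.35
position: [0.4606, 0.0121, 0.0821]
ee_rot: [0.038, -0.706, 0.038, 0.706]
contact_force: [0.3, 0.1, -0.4]
width: -0.0002
now 64.35 [0.4606 0.0121 0.0821] phi -96.22 w -0.0002 F [ 0.3  0.1 -0.4]
d [ 3.26  0.02 -0.17] dr [-0.     0.001  0.   ] rows 0.7
```

```bash
python3 -m creep '{"delta_pos":[[0.7,0,-0.1],[1.5,0,-0.1],[2.1,0,-0.1],[2.6,0,-0.1],[2.9,0,-0.1],[3.1,0,-0.1],[3.25,0,-0.1],[3.3,0,-0.1],[3.3,0,-0.1],[3.3,0,-0.1]],"dr":[[0,0,0],[0,0,0],[0,0,0],[0,0,0],[0,0,0],[0,0,0],[0,0,0],[0,0,0],[0,0,0],[0,0,0]]}'
python3 -m creep '{"delta_pos":[[0,0,0],[0,0,0],[0,0,0]],"dr":[[0,0,0],[0,0,0],[0,0,0]]}'
```

```text
clock: 65.35
position: [0.4606, 0.0123, 0.05]
ee_rot: [-0.038, 0.706, -0.038, -0.706]
contact_force: [-1.9, -0.1, 6.6]
width: 0.0001
clock: 65.65
position: [0.4606, 0.0123, 0.05]
ee_rot: [-0.038, 0.706, -0.038, -0.706]
contact_force: [-2.1, 0.2, 6.6]
width: 0.0001
```

```bash
python3 -m creep '{"delta_pos":[[0.05,0,0],[0.1,0,0],[0.15,0,0],[0.15,0,0],[0.15,0,0]],"dr":[[0,0,0],[0,0,0],[0,0,0],[0,0,0],[0,0,0]]}'
```

```text
clock: 66.15
position: [0.4606, 0.0123, 0.0498]
ee_rot: [-0.038, 0.706, -0.038, -0.706]
contact_force: [-3.6, 0.6, 18.0]
width: 0.0004
```

The tip barely moved and the force jumped to 18 N, so the button is at its stop. I'll back off, check the stack a last time and hand in.

```bash
python3 -m creep '{"delta_pos":[[-1,0,0],[-4,0,0],[-8,0,0],[-12,0,0],[-16,0,0],[-18,-4,0],[-18,-9,0],[-18,-14,0],[-18,-17,0],[-18,-17,0]],"dr":[[0,0,0],[0,0,0],[0,0,0],[0,0,0],[0,0,0],[0,0,0],[0,0,0],[0,0,0],[0,0,0],[0,0,0]]}'
python3 -m creep '{"delta_pos":[[0,-4,0],[0,-8,0],[0,-10,0],[0,-10,0],[0,-10,0],[0,-10,0]],"dr":[[0,0,0],[0,0,0],[0,0,0],[0,0,0],[0,0,0],[0,0,0]]}'
python3 - <<'E'
from lid import *
for n in('top','side'):
    d=grab(n);P=cloud(d);q=P.reshape(-1,3);q=q[np.isfinite(q[:,0])]; c0=np.array([.6285,-.015])
    o=q[(np.hypot(*(q[:,:2]-c0).T)<.1)&(np.hypot(*(q[:,:2]-c0).T)>.078)&(q[:,2]>.206)&(q[:,2]<.22)]
    print(n,np.median(o[:,2]),circ(o[:,:2]),lid(d,c0,.08,.245,.27))
    cv2.imwrite(f'pics/i_{n}.png',d['pixels'])
E
```

```text
clock: 67.15
position: [0.4792, 0.1849, 0.2277]
ee_rot: [-0.037, 0.706, -0.036, -0.706]
contact_force: [-0.2, -0.3, 0.4]
width: -0.0001
clock: 67.75
position: [0.4896, 0.2791, 0.2278]
ee_rot: [0.038, -0.706, 0.039, 0.706]
contact_force: [-0.2, -0.1, -0.2]
width: 0.0001
top 0.2117521232096362 (array([ 0.62890047, -0.015494  ]), np.float64(0.08404163510042949), 842) ((0.627491295337677, -0.015777133405208588), (0.010925288312137127, 0.05836354196071625), np.float64(174.3), array([ 0.62710214, -0.01577721], dtype=float32), 138)
side 0.21171915048531698 (array([ 0.62840284, -0.01588588]), np.float64(0.08571882850058654), 134) ((0.6273112297058105, -0.019688937813043594), (0.011313395574688911, 0.05780865624547005), np.float64(173.3), array([ 0.6244593 , -0.01960608], dtype=float32), 97)
```

View pics/i_top.png

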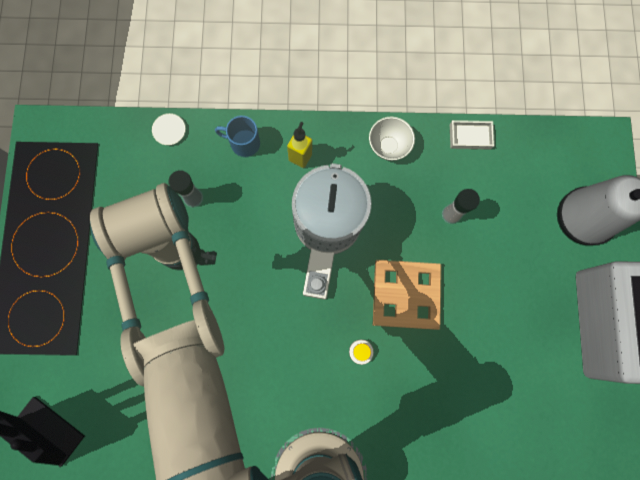

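The top view shows the closed stack at (331,205) with the lid's notch over the key, an empty rack, and both mills still standing where they were. Handing in.

```bash
python3 -c "from rig import manip; print(manip.sign_off())"
```

```text
the job is handed in; nothing more can be done
None
```

The steamer is loaded and closed, the start button was pressed last, and the job is handed in at about 68 s on the clock. No verdict came back, so what follows is from my own checks.

- **Stack:** I set the plain tier on the base with the single pot inside, then the egg tier with three eggs, each in a ring of its own, then the lid. In the last check the lid sat level at its home height (edge at 212 mm), turned about -6°.
- **Eggs:** I gripped them at 22 N. After the third was placed, each was about 3 mm or less from its place in a ring.
- **Button:** it was held down for about 0.8 s and reached its stop. The last push raised the force to 18 N with almost no further travel.
- **Mills:** both still stand where they were.

**Less clean:**
- **Egg tier moved:** setting the eggs down nudged it a few millimetres within its play (up to about 5 mm in one step). It stayed at its home height, turned about -6° against about -10° for the base key.
- **Tiers under the lid:** I did not re-measure the plain tier after the egg tier covered it.
- **Camera disagreement:** the two cameras differed by up to about 4 mm on the lid handle's position. The lid edge agreed to about 0.6 mm.

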